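Load and start the dry bath

ROBOT

A 6-joint arm with a two-finger parallel gripper is mounted at the origin on the work surface. World frame = base frame: x ahead of the robot, y to its left, z up, the work surface at z = 0. Lengths are in m, angles in rad, forces in N, time in s.
With the tool pointing down it reaches from about 0.3 to 0.875 m from the base axis. Payload 6.4 kg.
Tool frame: the origin (TCP) lies between the finger pads; the fingertips stand 25 mm ahead of it and the grasp point (between the pads) lies 6 mm ahead of it; z points along the fingers, y is the line along which they close (so a half turn about z gives the same grasp; the last joint's range is limited). The gripper opens to 85 mm and grips with 20 to 120 N. Pads are 22 mm wide; open, the fingers measure 114 mm over their backs; the gripper's body (76 mm by 85 mm) begins 54 mm behind the grasp point. The pads swing forward as they close: fully open they stand 13 mm farther back than shut.
Start: joints at [-1.389, 0.181, 1.607, -0, 1.354, -0.206], TCP at [0.217, -0.532, 0.218] pointing down, gripper open.
Joint ranges: [-2.99, 2.99], [-0.89, 2.07], [0.3, 2.58], [-1.14, 4.28], [0, 2.63], [-3.12, 3.12]. Speed limits (rad/s): [2.57, 2.57, 3.01, 3.14, 3.14, 3.14].

INTERFACE

Orientations are given as a unit quaternion [w, x, y, z].
In Python, from bench import ctrl gives the robot as it stands.
- The arm moves only by the tool servo_tool, never from a script. Its argument "series" is text: rows parted by semicolons, each of 7 numbers parted by spaces: the gripper command: -1 is fully open, 1 is shut, values between are in proportion, then the shift along the tool's x, y, z in m, then the turn, a rotation vector about the tool's x, y, z in degrees. A call has 1 to 12 rows; each row is the pose to reach, as a shift and turn from the pose commanded when the call began, along the tool's axes at that moment; what a row does not reach only later rows make up. A row lasts 1/12 s, in which the tool goes at most 41.7 mm and 7.16 degrees, less where a joint would pass 70% of its speed; a pose out of reach is approached as far as the arm can. A call with a gripper value outside its range is refused whole. The fingers move at their own pace and stop on an object; the grip force is fixed at half the most. Time passes only in rows, so rows that repeat a pose let the fingers close. It gives the time, the measured TCP pose, the force, the opening and the grip force at its end, in the units of the state.
- ctrl.get_obs(): the state, without advancing time (a new reading comes with each control period).
- ctrl.camera(name): name is "side" or "top" or "wrist"; returns a dict with "img" (480x640x3 uint8, red, green, blue), "z_map" (480x640 float32, m along the optical axis (not along the pixel's ray), 0 where there is no reading), "fovy" (degrees; the focal length in pixels is half the picture's height over the tangent of half this angle, whatever the lens; pixels are square), "cx", "cy" (the principal point, pixels), "extrinsics" (4x4, takes a point from camera to world coordinates); the wrist camera has in their place "T_tool_cam" (4x4, takes a point from camera to tool coordinates, whose origin is the TCP and whose axes are the flange's). Camera axes: x right, y down, z forward; pixel columns grow to the right and rows downward; lengths in m; the calibration is good to about 2 mm. A picture is of the moment at which its call begins: read the wrist's pose just before it.
- ctrl.hand_in(): hands the job in; it is judged then, once.
The state is a dict: "time_s": time; "q": joint angles; "dq": joint speeds; "joint_efforts": joint torques, N m; "eef_pos": TCP position; "eef_rot": TCP orientation; "wrist_force": force on the tool from outside, world axes, zero at the start; "torque": the same for the moment, N m; "opening": opening from 0.0 (shut) to 1.0 (fully open); "grasp_force": force on a finger pad.
Only numpy, scipy, OpenCV 4.12 (cv2) and the standard library are available. Lean on these libraries where they do the work, as an engineer would, in place of code of your own. Each camera call takes 0.05 s, during which the arm holds its last target. There are 200 camera calls.

TASK

Get the dry bath going: swing its dust cover fully aside on its pin, stand every green-capped sample jar (two or three stand on the bench) and the yellow-capped buffer jar upright in the bath's rack block, one per cell, then swing the cover fully back over the well and press the green start key. The buffer jar is in one of the two closed blue cases; the other holds a foil-wrapped solvent jar that must stay where it is. The jars are glass, so set them down rather than drop them; leave both cases shut and everything else undisturbed.

Things in the scene. Friction and masses are not known exactly. Their poses are not given: they have to be found in the camera images.
- bath: white dry bath, fixed to the bench, 120 mm tall at its rim; a grey console 65 mm tall forms its front. Origin at bench level under the middle of its square well; x points from the console to the back, y to the pin side, z up. Outer walls: x from -177 to 105, y from -99 to 125 mm
- rack (a point): middle of the 144 mm square aluminium rack block in the well, at cell floor height (29 mm above the bench), axes as the bath's. 2 x 2 square cells 53 mm wide and 38 mm deep, open at the top, centres at x = -35 or 35 and y = -35 or 35 mm. The well round it is 166 mm square, open at the top, its rim 91 mm above this point. A standing jar's middle is 40 mm above the floor
- cover (a joint): the dust cover's turn on its pin, rad: 0 = fully over the well (end stop), grows as it swings clockwise seen from above, out over the bench on the pin side; about 1.6 is fully aside, stop at 1.8. It turns level, stays where it is left, and needs about 1 N at the knob
- cover_pin (a point): the cover's single upright pin at the back corner of the bath, at the cover plate's height (126 mm)
- cover_knob (a point): grip point of the cover's round black knob, 28 mm across and 24 mm tall, 205 mm from the pin; its top is 12 mm above this point, the cover's top face 20 mm below it. The grey cover plate is 192 x 206 mm, 6 mm thick, its underside 122 mm above the bench, 13 mm above the standing jars' tops
- start (a joint): travel of the start key, m: 0 = up, grows as it is pressed straight down, 0.006 = fully down at 5 N; it springs back. It counts as pressed beyond 0.004
- start_top (a point): middle of the top of the round green start key (26 mm across) on the console
- case_a: blue box 120 x 120 mm in plan, 92 mm tall to its rim, walls and floor 4 mm, fixed to the bench; origin at the centre of its underside, x pointing from its front (lid knob side) to its hinge side, z up
- case_a_lid (a joint): lid of this case, rad: 0 shut, grows as its front rises, stop at 1.9; stiff hinge, stays at any angle
- case_a_lid_handle (a point): grip point on the head of the lid's white knob (28 mm across over its last 16 mm, 43 mm tall), this point is 35 mm out from the lid's top face (41 mm from the hinge's level) and 90 mm from the hinge line; it moves with the lid
- case_a_lid_hinge (a point): middle of the lid's hinge line, on the case's back rim (+x of the case); its y runs along the hinge
- case_b: blue box 120 x 120 mm in plan, 92 mm tall to its rim, walls and floor 4 mm, fixed to the bench; origin at the centre of its underside, x pointing from its front (lid knob side) to its hinge side, z up
- case_b_lid (a joint): lid of this case, same as the other
- case_b_lid_handle (a point): grip point on this lid's knob, as on the other case
- case_b_lid_hinge (a point): middle of this lid's hinge line
- sample1_mid (a point): middle (half-way up) of a green-capped sample jar, 44 mm across, 80 mm tall, 0.12 kg, bottom-heavy, stands upright; may be absent
- sample2_mid (a point): the same for another green-capped sample jar; may be absent
- sample3_mid (a point): the same for another green-capped sample jar; may be absent
- buffer_mid (a point): middle of the yellow-capped buffer jar, 44 mm across, 80 mm tall, 0.12 kg, bottom-heavy, stands upright, near the centre of one of the cases
- solvent_mid (a point): middle of the foil-wrapped solvent jar (silver, white cap), same size, in the other case; stays there
- capjar: clear jar with white cap, 56 mm across, 85 mm tall; origin under its base; leave alone
- dishes: stack of three culture dishes, 90 mm across, 43 mm tall; origin under its base; leave alone
- tuberack: red tube rack, 90 x 220 mm, 59 mm tall with its tubes, fixed, under the cover's swing; origin under its middle
Not all that is in view belongs to the job. Leave any turquoise look-alike of the case_a alone.

How it is judged:
By the outcome, as a careful person would: the job done as asked, in the order asked, and still so for the second after the job is handed in, with the robot touching nothing.
Of sample1, sample2, sample3 only 2 to 3 are there at a start; the rules pass over those that are not, and their reading is None.
At some moment in a run one of sample1, sample2, sample3 may be knocked a few centimetres aside while the robot is not near it.
It also fails if it takes over 208 s, if anything falls off the work surface, if the arm or the gripper's body presses on something with over 40 N, if the wrist force passes 120 N, or if a joint passes its speed limit or range.

## Working session

There is one attempt and no reset: what is moved stays moved. The work goes in short steps, Python scripts to look and compute and a tool call to move; the robot and the scene stay as the last step left them, time stands still between calls to the robot, and variables do not carry over. Pictures are saved under pics/ and viewed, at most 14 in all, crops included, and the job is handed in when it is done.

Besides the shell and the picture viewer there is one more tool, called after "Request:" as name(argument=value, ...) on one line, values as JSON. servo_tool: Moves the arm, as the interface text tells. Its arguments: {"type":"object","properties":{"series":{"type":"string"}},"required":["series"]}

```bash
ls; mkdir -p pics; cat > h.py <<'E'
import numpy as np, cv2
from bench import ctrl
from scipy.spatial.transform import Rotation as R
def T_tool():
    o=ctrl.get_obs(); T=np.eye(4); w,x,y,z=o["eef_rot"]
    T[:3,:3]=R.from_quat([x,y,z,w]).as_matrix(); T[:3,3]=o["eef_pos"]; return T
def cam(n):
    T=T_tool(); c=ctrl.camera(n); c["T"]=c["extrinsics"] if n!="wrist" else T@c["T_tool_cam"]
    h=c["img"].shape[0]; c["f"]=h/2/np.tan(np.radians(c["fovy"])/2); return c
def save(c,fn,crop=None,s=1):
    im=c["img"][:,:,::-1]
    if crop: u0,v0,u1,v1=crop; im=im[v0:v1,u0:u1]
    cv2.imwrite("pics/"+fn,cv2.resize(im,None,fx=s,fy=s,interpolation=cv2.INTER_CUBIC))
def cloud(c):
    z=c["z_map"]; v,u=np.mgrid[:z.shape[0],:z.shape[1]]
    P=np.stack([(u-c["cx"])/c["f"]*z,(v-c["cy"])/c["f"]*z,z],-1)
    W=P@c["T"][:3,:3].T+c["T"][:3,3]; W[z==0]=np.nan; return W
def ray(c,u,v,h):
    d=c["T"][:3,:3]@np.array([(u-c["cx"])/c["f"],(v-c["cy"])/c["f"],1]); o=c["T"][:3,3]
    return o+d*(h-o[2])/d[2]
E
cat > a.py <<'E'
from h import *
for n in ["top","side","wrist"]:
    c=cam(n); save(c,n+"0.png"); np.savez(n+"0.npz",**c); print(n,c["f"],c["cx"],c["cy"],np.round(c["T"],3).tolist())
print(ctrl.get_obs())
E
python3 a.py
```

```text
pics
top 486.04785597762356 324.0586601669692 240.750056067305 [[-0.003, -0.99, 0.143, 0.437], [-1.0, 0.005, 0.013, 0.031], [-0.013, -0.143, -0.99, 1.149], [0.0, 0.0, 0.0, 1.0]]
side 442.4663648045577 323.69925753589143 246.034216054204 [[-0.775, -0.388, 0.499, -0.022], [-0.632, 0.488, -0.602, 0.727], [-0.01, -0.782, -0.624, 0.852], [0.0, 0.0, 0.0, 1.0]]
wrist 369.6568837117621 313.0153315433812 243.5999078835665 [[0.378, -0.888, -0.262, 0.285], [-0.926, -0.363, -0.105, -0.505], [-0.002, 0.282, -0.959, 0.373], [0.0, 0.0, 0.0, 1.0]]
{'time_s': 0.15, 'q': array([-1.38932358e+00,  1.81374090e-01,  1.60776131e+00,  1.91938638e-05,
        1.35380887e+00, -2.06263050e-01]), 'dq': array([-1.60526703e-03, -8.46949387e-04, -1.13893268e-03, -7.69513829e-04,
        6.64159899e-04, -9.10997209e-06]), 'joint_efforts': array([ 1.02982420e-03, -4.45260966e+01, -3.51689065e+01, -2.50652056e-04,
        5.93017248e-03, -1.01555082e-05]), 'eef_pos': array([ 0.21736533, -0.53186297,  0.21719726]), 'eef_rot': array([-6.75637217e-04,  9.81266579e-01,  1.92653688e-01,  1.77462641e-05]), 'wrist_force': array([-0.47558937, -0.46210737, -0.0018353 ]), 'torque': array([-0.01698788,  0.0257139 , -0.05443522]), 'grasp_force': 0.0, 'opening': 1.000045346275514}
```

View pics/top0.png

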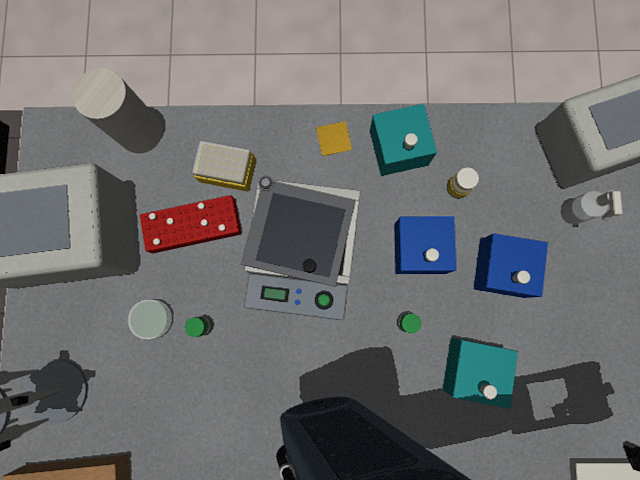

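View pics/side0.png

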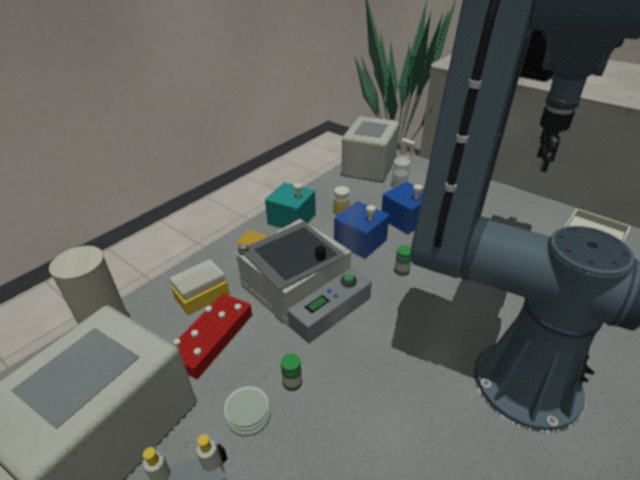

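The top view shows two green caps at (195,326) and (410,322). The blue cases have lid knobs at (432,255) and (523,277). The bath has its pin at (265,183), cover knob at (309,265) and green key at (324,300). The turquoise boxes at (403,138) and (480,370) are decoys. The yellow/brown jar at (463,182) and the two yellow-capped bottles in the side view are not in a blue case, so they stay put.

```bash
cat > b.py <<'E'
from h import *
L=lambda n:{k:v for k,v in np.load(n+"0.npz").items()}
c=L("top"); W=cloud(c); hsv=cv2.cvtColor(c["img"],cv2.COLOR_RGB2HSV)
def blobs(name,m,lo=15):
    n,l,s,ce=cv2.connectedComponentsWithStats(m.astype(np.uint8))
    for i in range(1,n):
        if s[i,4]>=lo:
            P=W[l==i]; P=P[~np.isnan(P[:,0])]
            zt=np.percentile(P[:,2],90); print(name,ce[i].round(1),s[i,4],"ztop%.3f"%zt,"ray@ztop",ray(c,*ce[i],zt)[:2].round(4),"topmean",P[P[:,2]>zt-.006].mean(0).round(4))
H,S,V=hsv[...,0],hsv[...,1],hsv[...,2]
blobs("green",(H>50)&(H<75)&(S>120)&(V>60))
blobs("blue",(H>105)&(H<125)&(S>150)&(V>60),300)
for nm,(u0,v0,u1,v1),zl,zh in [("lidknob1",(415,235,450,270),.12,.2),("lidknob2",(505,258,545,295),.12,.2),("coverknob",(295,250,325,280),.14,.2)]:
    m=np.zeros(H.shape,bool); m[v0:v1,u0:u1]=1; m&=(W[...,2]>zl)&(W[...,2]<zh); blobs(nm,m,10)
def rect(nm,m):
    P=W[m][:,:2].astype(np.float32); r=cv2.minAreaRect(P*1000); print(nm,len(P),[np.round(x,1) for x in r])
m=(W[...,2]>.088)&(W[...,2]<.112)
for nm,(u0,v0,u1,v1) in [("lid1",(385,205,465,285)),("lid2",(465,225,560,305))]:
    k=np.zeros_like(m); k[v0:v1,u0:u1]=1; rect(nm,m&k)
k=np.zeros_like(m); k[170:330,235:370]=1
rect("cover",k&(abs(W[...,2]-.128)<.004)); rect("bathrim+",k&(W[...,2]>.112)&(W[...,2]<.1235)); rect("bathall",k&(W[...,2]>.055)&(W[...,2]<.135)&(V>90))
for nm,p in [("console",(300,310)),("pin",(265,183)),("rimR",(345,275)),("rimtop",(320,186)),("cov",(300,230)),("tub",(190,225)),("key",(324,300))]: print(nm,W[p[1],p[0]].round(4))
E
python3 b.py
```

```text
green [323.5 299.5] 114 ztop0.088 ray@ztop [0.4621 0.0465] topmean [0.4627 0.0457 0.0865]
green [410.7 322.9] 305 ztop0.082 ray@ztop [ 0.4115 -0.1418] topmean [ 0.4117 -0.1432  0.0798]
green [194.1 326.8] 295 ztop0.082 ray@ztop [0.4043 0.3275] topmean [0.4043 0.3281 0.0801]
blue [426.6 242.9] 2819 ztop0.100 ray@ztop [ 0.5832 -0.1782] topmean [ 0.5843 -0.1799  0.0982]
blue [516.1 264. ] 2869 ztop0.100 ray@ztop [ 0.5364 -0.3688] topmean [ 0.5376 -0.3707  0.0981]
lidknob1 [431.7 254.4] 152 ztop0.143 ray@ztop [ 0.5532 -0.1793] topmean [ 0.5541 -0.1808  0.1406]
lidknob2 [522.4 276.5] 169 ztop0.142 ray@ztop [ 0.5066 -0.3642] topmean [ 0.5072 -0.3669  0.1405]
coverknob [309.6 265. ] 148 ztop0.162 ray@ztop [0.5304 0.0736] topmean [0.5312 0.0741 0.1601]
lid1 2894 [array([ 584.3, -181.8]), array([121.3, 119.8]), np.float64(89.8)]
lid2 2972 [array([ 536.7, -372.8]), array([121.6, 120.4]), np.float64(79.9)]
cover 7680 [array([608.5,  92.8]), array([223.6, 207.7]), np.float64(78.8)]
bathrim+ 1252 [array([610.4,  90.3]), array([224.4, 205.1]), np.float64(82.7)]
bathall 7324 [array([589. , 124.4]), array([289. , 307.1]), np.float64(82.6)]
console [0.4398 0.0989 0.0643]
pin [0.7099 0.1708 0.1358]
rimR [5.131e-01 2.000e-04 1.155e-01]
rimtop [0.7071 0.053  0.1185]
cov [0.6085 0.0956 0.1279]
tub [0.6353 0.3555 0.0457]
key [0.461  0.0454 0.0899]
```

View pics/wrist0.png

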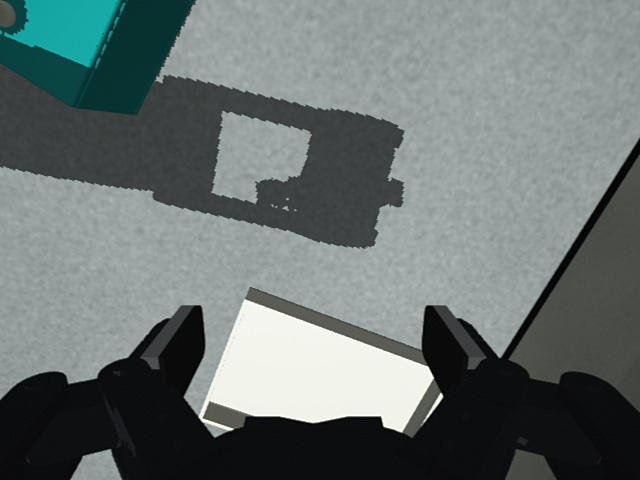

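Request:
servo_tool(series="-1 0.065 -0.055 -0.01 0 0 5.6; -1 0.13 -0.11 -0.02 0 0 11; -1 0.195 -0.166 -0.03 0 0 17; -1 0.26 -0.221 -0.03 0 0 22.2; -1 0.26 -0.221 -0.03 0 0 22.2; -1 0.26 -0.221 -0.03 0 0 22.2; -1 0.26 -0.221 -0.03 0 0 22.2; -1 0.26 -0.221 -0.03 0 0 22.2; -1 0.26 -0.221 -0.03 0 0 22.2; -1 0.26 -0.221 -0.03 0 0 22.2; -1 0.26 -0.221 -0.03 0 0 22.2; -1 0.26 -0.221 -0.03 0 0 22.2")

```text
time_s: 1.15
eef_pos: [0.3741, -0.2304, 0.2477]
eef_rot: [0.0, 1.0, -0.0, -0.0]
wrist_force: [-0.6, 0.9, 0.1]
opening: 0.999
grasp_force: 0.0
```

Request:
servo_tool(series="-1 0.157 -0.304 0.02 0 0 0; -1 0.157 -0.304 0.02 0 0 0; -1 0.157 -0.304 0.02 0 0 0; -1 0.157 -0.304 0.02 0 0 0; -1 0.157 -0.304 0.02 0 0 0; -1 0.157 -0.304 0.02 0 0 0; -1 0.157 -0.304 0.02 0 0 0; -1 0.157 -0.304 0.02 0 0 0; -1 0.157 -0.304 0.02 0 0 0; -1 0.157 -0.304 0.02 0 0 0; -1 0.157 -0.304 0.02 0 0 0; -1 0.157 -0.304 0.02 0 0 0")

```text
time_s: 2.15
eef_pos: [0.5313, 0.0726, 0.2275]
eef_rot: [0.0, 1.0, -0.001, -0.0]
wrist_force: [-0.2, -0.1, -0.1]
opening: 1.004
grasp_force: 0.0
```

```bash
python3 - <<'E'
from h import *
c=cam("wrist"); save(c,"w1.png"); W=cloud(c); print(c["T_tool_cam"].round(3).tolist())
m=(abs(W[...,2]-.160)<.005)&(abs(W[...,0]-.531)<.03)&(abs(W[...,1]-.074)<.03)
print(m.sum(),W[m].mean(0), W[m].min(0),W[m].max(0))
c=cam("top"); np.savez("top1.npz",**c); hsv=cv2.cvtColor(c["img"],cv2.COLOR_RGB2HSV)
m=((hsv[...,0]>50)&(hsv[...,0]<75)&(hsv[...,1]>120)&(hsv[...,2]>50)).astype(np.uint8)
n,l,s,ce=cv2.connectedComponentsWithStats(m)
for i in range(1,n):
  if s[i,4]>20: print(ce[i],s[i,4],ray(c,*ce[i],.08))
E
```

```text
[[-0.0, -0.959, -0.282, 0.073], [1.0, -0.0, 0.0, -0.0], [-0.0, -0.282, 0.959, -0.156], [0.0, 0.0, 0.0, 1.0]]
1438 [0.53392749 0.07322312 0.15989947] [0.51938461 0.05934074 0.15511056] [0.54676584 0.08675286 0.16210205]
[321.29230769 299.21538462] 65 [0.46299177 0.0514325  0.08      ]
[410.60064935 322.84090909] 308 [ 0.41157007 -0.14185136  0.08      ]
[194.16216216 326.80405405] 296 [0.40428327 0.32813484 0.08      ]
```

View pics/w1.png

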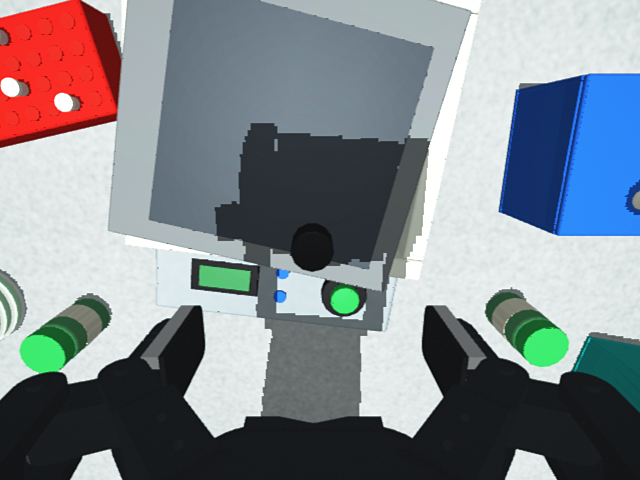

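The wrist view shows the cover knob at (312,247), with the cover slightly ajar. The green key is at (344,300), and the two sample jars stand on either side. Only two samples are present. Next I grip the knob.

Request:
servo_tool(series="-1 0.002 0 0.035 0 0 0; -1 0.002 0 0.07 0 0 0; -1 0.002 0 0.07 0 0 0; 1 0.002 0 0.07 0 0 0; 1 0.002 0 0.07 0 0 0; 1 0.002 0 0.07 0 0 0; 1 0.002 0 0.07 0 0 0; 1 0.002 0 0.07 0 0 0; 1 0.002 0 0.07 0 0 0; 1 0.002 0 0.07 0 0 0; 1 0.002 0 0.07 0 0 0; 1 0.002 0 0.07 0 0 0")

```text
time_s: 3.25
eef_pos: [0.5334, 0.0747, 0.1579]
eef_rot: [-0.0, 1.0, 0.0, -0.0]
wrist_force: [0.7, 0.1, -0.2]
opening: -0.005
grasp_force: 0.0
```

```bash
python3 - <<'E'
import numpy as np
pin=np.array([.7095,.1705]); k=np.array([.5335,.0730]); r=k-pin; print(np.hypot(*r),np.degrees(np.arctan2(*r[::-1])))
a0=np.arctan2(r[1],r[0])
for d in range(0,100,4):
    a=a0-np.radians(d); p=pin+np.hypot(*r)*np.array([np.cos(a),np.sin(a)])-k; print(d,(p*[1,-1]).round(3))
E
```

```text
0.20120201291239614 -151.01454356167113
0 [0. 0.]
4 [-0.006 -0.013]
8 [-0.012 -0.025]
12 [-0.016 -0.039]
16 [-0.02  -0.052]
20 [-0.023 -0.066]
24 [-0.024 -0.08 ]
28 [-0.025 -0.094]
32 [-0.025 -0.108]
36 [-0.024 -0.122]
40 [-0.021 -0.136]
44 [-0.018 -0.15 ]
48 [-0.014 -0.163]
52 [-0.009 -0.176]
56 [-0.003 -0.189]
60 [ 0.004 -0.201]
64 [ 0.011 -0.213]
68 [ 0.02  -0.224]
72 [ 0.029 -0.235]
76 [ 0.039 -0.245]
80 [ 0.049 -0.254]
84 [ 0.061 -0.262]
88 [ 0.072 -0.27 ]
92 [ 0.085 -0.277]
96 [ 0.097 -0.283]
```

```bash
python3 - <<'E'
from h import *
c=cam("wrist"); save(c,"w2.png"); W=cloud(c)
m=(abs(W[...,2]-.160)<.006)&(abs(W[...,0]-.54)<.06)&(abs(W[...,1]-.074)<.06)
print(m.sum(),np.nanmean(W[m],0))
E
```

```text
1193 [0.54088229 0.07284839 0.15926291]
```

View pics/w2.png

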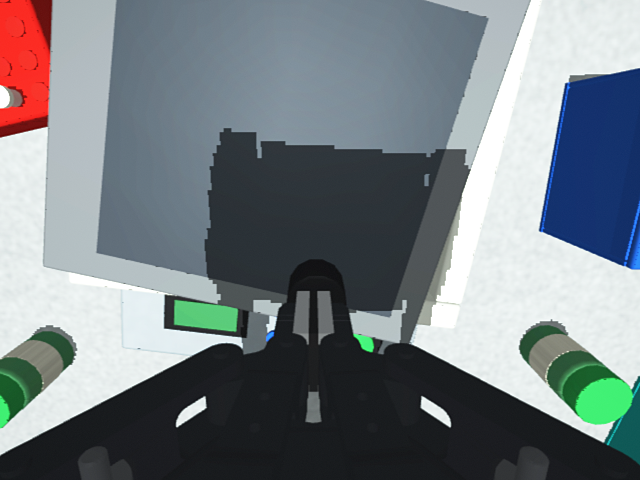

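```bash
python3 - <<'E'
from h import *
c=cam("wrist"); W=cloud(c)
m=(abs(W[...,2]-.160)<.006)&(abs(W[...,0]-.54)<.06)&(abs(W[...,1]-.074)<.03)
print(W[m].min(0),W[m].max(0))
for u,v in [(316,265),(316,275),(316,284),(305,296),(305,310),(305,325),(328,310),(316,310),(316,340),(313,400)]: print(u,v,W[v,u].round(4))
E
```

```text
[0.53188159 0.05965827 0.15402173] [0.54689946 0.08690096 0.16225604]
316 265 [0.5467 0.0735 0.148 ]
316 275 [0.5457 0.0736 0.1584]
316 284 [0.5418 0.0736 0.1595]
305 296 [0.5449 0.0781 0.1792]
305 310 [0.5457 0.0778 0.1929]
305 325 [0.5457 0.0776 0.2038]
328 310 [0.5455 0.0695 0.1925]
316 310 [0.5444 0.0738 0.1904]
316 340 [0.5426 0.074  0.208 ]
313 400 [3.492e-01 7.490e-02 1.000e-04]
```

```bash
python3 - <<'E'
from h import *
c=cam("wrist"); W=cloud(c); T=T_tool(); 
for u in (300,308,324):
  for v in range(276,304,2): 
    p=T[:3,:3].T@(W[v,u]-T[:3,3]); print(u,v,p.round(4),c["img"][v,u])
c=cam("side"); save(c,"s2.png",(230,150,430,300),4); W=cloud(c)
E
```

```text
300 276 [ 0.011  -0.0061  0.0014] [18 19 20]
300 278 [ 0.0106 -0.0061 -0.0001] [18 19 20]
300 280 [ 0.0102 -0.006  -0.0014] [22 23 25]
300 282 [ 0.0096 -0.006  -0.0023] [26 26 28]
300 284 [ 0.0087 -0.006  -0.0025] [23 23 26]
300 286 [ 0.0074 -0.006  -0.0017] [21 21 24]
300 288 [ 0.0067 -0.006  -0.0022] [20 22 23]
300 290 [ 0.0056 -0.0061 -0.002 ] [26 28 28]
300 292 [ 0.0118 -0.0055 -0.0182] [110 115 116]
300 294 [ 0.0124 -0.0053 -0.0216] [108 112 114]
300 296 [ 0.0122 -0.0053 -0.023 ] [108 113 114]
300 298 [ 0.0124 -0.0052 -0.0252] [108 112 114]
300 300 [ 0.0113 -0.0052 -0.0248] [108 112 114]
300 302 [ 0.0116 -0.0052 -0.0271] [110 114 114]
308 276 [ 0.0121 -0.0024 -0.0014] [26 27 29]
308 278 [ 0.0111 -0.0024 -0.0012] [25 26 28]
308 280 [ 0.0107 -0.0024 -0.0027] [22 23 25]
308 282 [ 0.0096 -0.0024 -0.0022] [23 24 25]
308 284 [ 0.0085 -0.0024 -0.0019] [23 23 25]
308 286 [ 0.0079 -0.0024 -0.0028] [23 22 24]
308 288 [ 0.007  -0.0024 -0.0029] [21 22 24]
308 290 [ 0.006  -0.0024 -0.0029] [29 30 32]
308 292 [ 0.0118 -0.0022 -0.0183] [115 119 121]
308 294 [ 0.0116 -0.0022 -0.0198] [111 116 118]
308 296 [ 0.0116 -0.0022 -0.0217] [110 116 117]
308 298 [ 0.0115 -0.0022 -0.0233] [101 106 107]
308 300 [ 0.0119 -0.0021 -0.026 ] [100 104 105]
308 302 [ 0.0121 -0.0021 -0.0282] [100 105 106]
324 276 [ 0.0122  0.0047 -0.0015] [25 26 28]
324 278 [ 0.0114  0.0047 -0.002 ] [28 29 29]
324 280 [ 0.0106  0.0047 -0.0025] [22 24 25]
324 282 [ 0.0102  0.0047 -0.0038] [24 24 25]
324 284 [ 0.0087  0.0047 -0.0024] [23 22 25]
324 286 [ 0.0076  0.0047 -0.0022] [22 22 24]
324 288 [ 0.0061  0.0048 -0.0009] [21 21 23]
324 290 [ 0.0059  0.0047 -0.0028] [26 28 29]
324 292 [ 0.0121  0.0042 -0.0188] [110 115 117]
324 294 [ 0.012   0.0041 -0.0207] [109 113 115]
324 296 [ 0.0116  0.0041 -0.0216] [108 113 114]
324 298 [ 0.0123  0.004  -0.0251] [106 110 112]
324 300 [ 0.0118  0.004  -0.0257] [107 112 113]
324 302 [ 0.0119  0.0039 -0.0277] [108 113 114]
```

View pics/s2.png

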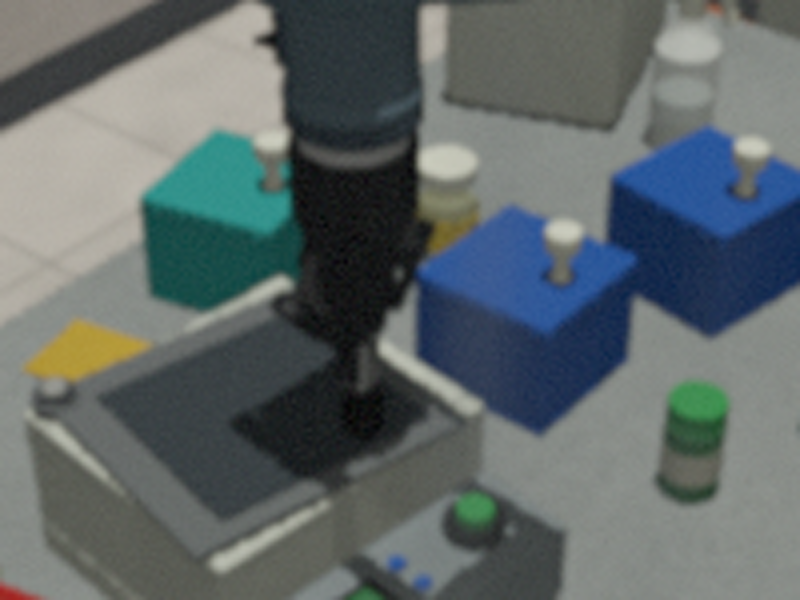

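The side crop shows the closed fingers just above the knob instead of around it. By the wrist depth, the tips end about 18 mm behind the reported TCP, not 25 mm ahead as stated. I open, go down a little and measure the tip offset again.

Request:
servo_tool(series="-1 0 0 0 0 0 0; -1 0 0 0 0 0 0; -1 0 0 0 0 0 0; -1 0 0 0 0 0 0; -1 0 0 0 0 0 0; -1 0 0 0 0 0 0; -1 0 0 0.007 0 0 0; -1 0 0 0.014 0 0 0; -1 0 0 0.014 0 0 0")

```text
time_s: 4.2
eef_pos: [0.5322, 0.0747, 0.1418]
eef_rot: [-0.0, 1.0, 0.0, -0.002]
wrist_force: [-1.3, 0.5, -0.4]
opening: 1.002
grasp_force: 0.0
```

```bash
cat > tips.py <<'E'
from h import *
c=cam("wrist"); W=cloud(c); T=T_tool(); P=(W-T[:3,3])@T[:3,:3]
m=(abs(P[...,1])<.06)&(abs(P[...,0]-.005)<.012)&(P[...,2]>-.06)&(P[...,2]<.06)&(c["img"].max(2)>70)
for s in (-1,1):
    q=P[m&(P[...,1]*s>.0)&(abs(P[...,1])>.03)]; print(len(q), q.min(0).round(4) if len(q) else 0, q.max(0).round(4) if len(q) else 0)
for v in range(285,350,6):
  print(v,[P[v,u].round(3).tolist() for u in (150,180,190,200)])
save(c,"w3.png")
E
python3 tips.py
```

```text
1256 [-0.007 -0.06  -0.06 ] [ 0.0126 -0.0301  0.0162]
1794 [-0.007   0.0435 -0.06  ] [0.017  0.06   0.0159]
285 [[0.002, -0.08, 0.013], [0.001, -0.066, 0.015], [0.001, -0.061, 0.014], [0.002, -0.055, 0.013]]
291 [[-0.003, -0.082, 0.016], [-0.002, -0.066, 0.014], [-0.002, -0.061, 0.015], [-0.003, -0.057, 0.016]]
297 [[-0.005, -0.081, 0.013], [-0.005, -0.067, 0.015], [-0.005, -0.061, 0.014], [-0.005, -0.056, 0.014]]
303 [[-0.013, -0.086, 0.023], [-0.009, -0.067, 0.014], [-0.009, -0.062, 0.014], [-0.008, -0.057, 0.014]]
309 [[-0.044, -0.114, 0.079], [0.012, -0.049, -0.033], [0.012, -0.045, -0.033], [0.009, -0.043, -0.029]]
315 [[-0.048, -0.114, 0.078], [0.012, -0.047, -0.038], [0.011, -0.044, -0.037], [0.007, -0.043, -0.029]]
321 [[-0.052, -0.114, 0.077], [0.012, -0.045, -0.042], [0.011, -0.043, -0.04], [0.005, -0.043, -0.029]]
327 [[-0.058, -0.115, 0.079], [0.011, -0.044, -0.045], [0.009, -0.043, -0.041], [0.003, -0.043, -0.031]]
333 [[0.008, -0.055, -0.043], [0.012, -0.043, -0.05], [0.006, -0.043, -0.04], [0.001, -0.043, -0.031]]
339 [[0.007, -0.054, -0.046], [0.01, -0.043, -0.05], [0.005, -0.042, -0.043], [-0.001, -0.043, -0.032]]
345 [[0.012, -0.049, -0.057], [0.008, -0.043, -0.051], [0.002, -0.043, -0.042], [-0.003, -0.043, -0.032]]
```

View pics/w3.png

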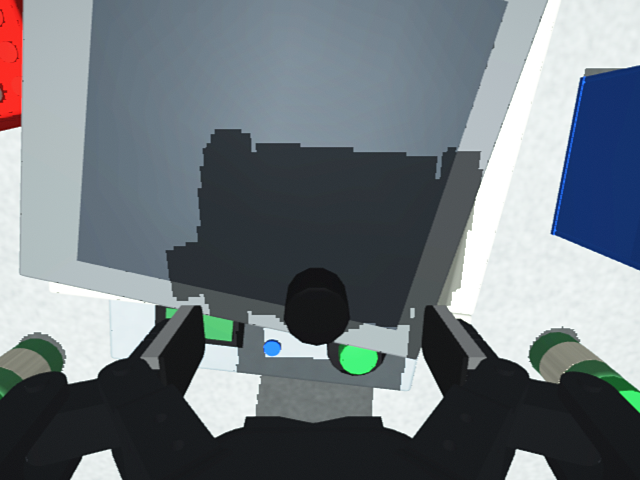

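Open, the tips are about 31 mm behind the reported TCP; closed, about 18 mm. So the pads really sit 43 mm farther back than stated, and I'll use this measured offset: grasp height is about reported z + 0.037. The knob at (316,305) is still untouched, so I go down and grip it.

Request:
servo_tool(series="-1 0.001 0.002 0.015 0 0 0; -1 0.001 0.002 0.031 0 0 0; -1 0.001 0.002 0.031 0 0 0; 1 0.001 0.002 0.031 0 0 0; 1 0.001 0.002 0.031 0 0 0; 1 0.001 0.002 0.031 0 0 0; 1 0.001 0.002 0.031 0 0 0; 1 0.001 0.002 0.031 0 0 0; 1 0.001 0.002 0.031 0 0 0; 1 0.001 0.002 0.031 0 0 0; 1 0.001 0.002 0.031 0 0 0")

```text
time_s: 5.17
eef_pos: [0.5359, 0.0725, 0.115]
eef_rot: [0.0, 1.0, 0.0, 0.002]
wrist_force: [-0.9, -0.7, 7.2]
opening: 0.308
grasp_force: 59.6
```

Request:
servo_tool(series="1 -0.003 -0.006 -0.003 0 0 0; 1 -0.006 -0.013 -0.003 0 0 0; 1 -0.012 -0.025 -0.003 0 0 0; 1 -0.016 -0.039 -0.003 0 0 0; 1 -0.02 -0.052 -0.003 0 0 0; 1 -0.023 -0.066 -0.003 0 0 0; 1 -0.024 -0.08 -0.003 0 0 0; 1 -0.025 -0.094 -0.003 0 0 0; 1 -0.025 -0.108 -0.003 0 0 0; 1 -0.024 -0.122 -0.003 0 0 0; 1 -0.021 -0.136 -0.003 0 0 0; 1 -0.018 -0.15 -0.003 0 0 0")

```text
time_s: 6.17
eef_pos: [0.5147, 0.2231, 0.1151]
eef_rot: [0.0, 1.0, -0.0, -0.002]
wrist_force: [-5.8, -0.9, 1.9]
opening: 0.306
grasp_force: 64.1
```

Request:
servo_tool(series="1 0.004 -0.013 0 0 0 0; 1 0.009 -0.026 0 0 0 0; 1 0.015 -0.039 0 0 0 0; 1 0.022 -0.051 0 0 0 0; 1 0.029 -0.063 0 0 0 0; 1 0.038 -0.074 0 0 0 0; 1 0.047 -0.085 0 0 0 0; 1 0.057 -0.095 0 0 0 0; 1 0.067 -0.104 0 0 0 0; 1 0.079 -0.112 0 0 0 0; 1 0.09 -0.12 0 0 0 0; 1 0.096 -0.124 0 0 0 0")

```text
time_s: 7.17
eef_pos: [0.6137, 0.3471, 0.1155]
eef_rot: [0.001, 1.0, 0.0, 0.0]
wrist_force: [1.2, -5.0, -2.4]
opening: 0.31
grasp_force: 63.1
```

```bash
python3 - <<'E'
from h import *
c=cam("top"); W=cloud(c); save(c,"t2.png",(100,130,400,355),2)
print(ctrl.get_obs()["eef_pos"],ctrl.get_obs()["wrist_force"])
def rect(nm,m):
    P=W[m][:,:2].astype(np.float32); r=cv2.minAreaRect(P*1000); print(nm,len(P),[np.round(x,1) for x in r]); return P
k=np.zeros(W.shape[:2],bool); k[150:300,245:370]=1
z=W[...,2]
P=rect("rim",k&(abs(z-.119)<.004)); 
E
```

```text
[0.61429971 0.34739584 0.11548879] [ 1.48227052 -3.67816007 -2.30209341]
rim 2823 [array([610.6,  88.9]), array([221.6, 204.6]), np.float64(82.7)]
```

View pics/t2.png

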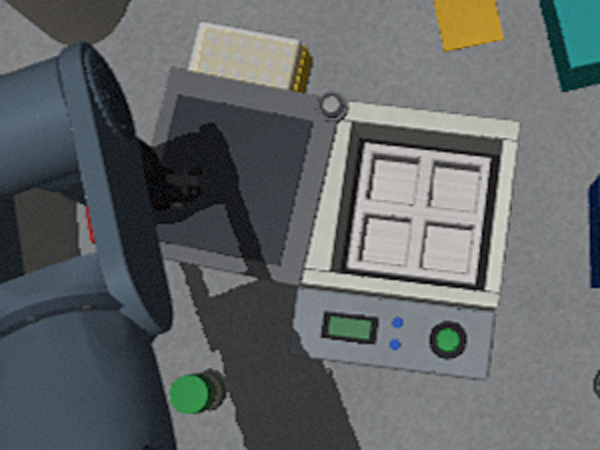

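The top crop shows the cover aside over the rack, with the pin at (332,105). The 2×2 cells sit at (396,181), (458,187), (387,242) and (449,247), and no third sample is in view. I nudge the cover a few degrees further, release it and move over the left sample.

Request:
servo_tool(series="1 0.006 -0.003 0 0 0 0; 1 0.012 -0.006 0 0 0 0; 1 0.012 -0.006 0 0 0 0; -1 0.012 -0.006 0 0 0 0; -1 0.012 -0.006 0 0 0 0; -1 0.012 -0.006 0 0 0 0; -1 0.012 -0.006 0 0 0 0; -1 0.012 -0.006 -0.03 0 0 0; -1 0.012 -0.006 -0.06 0 0 0; -1 0.012 -0.006 -0.06 0 0 0")

```text
time_s: 8.05
eef_pos: [0.6278, 0.3544, 0.1842]
eef_rot: [-0.002, 1.0, 0.0, 0.005]
wrist_force: [-0.0, 0.2, 1.5]
opening: 1.002
grasp_force: 0.0
```

Request:
servo_tool(series="-1 -0.04 0.004 0 0 0 0; -1 -0.08 0.01 0 0 0 0; -1 -0.12 0.015 0 0 0 0; -1 -0.16 0.02 0 0 0 0; -1 -0.2 0.025 0 0 0 0; -1 -0.222 0.025 0 0 0 0; -0.5 -0.222 0.025 0 0 0 0; -0.5 -0.222 0.025 0 0 0 0; -0.5 -0.222 0.025 0 0 0 0")

```text
time_s: 8.8
eef_pos: [0.4035, 0.3281, 0.1769]
eef_rot: [-0.001, 1.0, 0.0, 0.001]
wrist_force: [-0.1, 0.5, -0.2]
opening: 0.75
grasp_force: 0.0
```

```bash
cat > look.py <<'E'
from h import *
import sys
def green(c,W):
    h=cv2.cvtColor(c["img"],cv2.COLOR_RGB2HSV); return (h[...,0]>45)&(h[...,0]<80)&(h[...,1]>100)&(h[...,2]>50)
def caps(c,W,m,z0,z1):
    m=m&(W[...,2]>z0)&(W[...,2]<z1); n,l,s,ce=cv2.connectedComponentsWithStats(m.astype(np.uint8))
    for i in range(1,n):
        if s[i,4]>60:
            P=W[l==i]; (x,y),r=cv2.minEnclosingCircle((P[:,:2]*1000).astype(np.float32))
            print("cap",ce[i].round(),s[i,4],"ctr",round(x,1),round(y,1),"r",round(r,1),"mean",P.mean(0).round(4))
if __name__=="__main__":
    o=ctrl.get_obs(); print(o["eef_pos"].round(4),o["opening"])
    c=cam("wrist"); W=cloud(c); caps(c,W,green(c,W),.074,.088)
    c=cam("top"); W=cloud(c); print("top"); caps(c,W,green(c,W),.07,.09)
    k=np.zeros(W.shape[:2],bool); k[175:290,270:365]=1
    P=W[k&(abs(W[...,2]-.067)<.006)][:,:2].astype(np.float32)*1000; print("block",len(P),[np.round(x,1) for x in cv2.minAreaRect(P)])
E
python3 look.py
```

```text
[0.4035 0.3281 0.1769] 0.749896329689894
cap [314. 236.] 2686 ctr 406.7 327.4 r 21.3 mean [0.4077 0.3276 0.0795]
top
cap [323. 300.] 113 ctr 462.4 46.7 r 13.3 mean [0.4622 0.0467 0.0853]
cap [411. 323.] 297 ctr 411.9 -143.0 r 20.9 mean [ 0.4118 -0.1427  0.0793]
cap [194. 321.] 76 ctr 414.5 327.1 r 18.3 mean [0.4174 0.3282 0.0796]
block 2753 [array([588.8,  77.6]), array([175.8, 213.3]), np.float64(87.3)]
```

Request:
servo_tool(series="-0.5 0.003 0 0.04 0 0 0; -0.5 0.003 0 0.08 0 0 0; -0.5 0.003 0 0.12 0 0 0; -0.5 0.003 0 0.145 0 0 0; -0.5 0.003 0 0.158 0 0 0; -0.5 0.003 0 0.158 0 0 0; -0.5 0.003 0 0.158 0 0 0; 1 0.003 0 0.158 0 0 0; 1 0.003 0 0.158 0 0 0; 1 0.003 0 0.158 0 0 0; 1 0.003 0 0.158 0 0 0; 1 0.003 0 0.158 0 0 0")

```text
time_s: 9.9
eef_pos: [0.407, 0.3283, 0.0196]
eef_rot: [-0.001, 1.0, 0.0, 0.002]
wrist_force: [2.1, -0.3, 6.9]
opening: 0.499
grasp_force: 60.8
```

Request:
servo_tool(series="1 0 0 0 0 0 0; 1 0 0 -0.01 0 0 0; 1 0 0 -0.05 0 0 0; 1 0 0 -0.09 0 0 0; 1 0 0 -0.13 0 0 0; 1 0 0 -0.165 0 0 0; 1 0 0 -0.165 0 0 0; 1 0 0 -0.165 0 0 0")

```text
time_s: 10.57
eef_pos: [0.4065, 0.3283, 0.1858]
eef_rot: [-0.001, 1.0, 0.0, 0.002]
wrist_force: [0.3, 0.3, -1.7]
opening: 0.507
grasp_force: 61.4
```

Request:
servo_tool(series="1 0.23 0.22 0 0 0 0; 1 0.23 0.22 0 0 0 0; 1 0.23 0.22 0 0 0 0; 1 0.23 0.22 0 0 0 0; 1 0.23 0.22 0 0 0 0; 1 0.23 0.22 0 0 0 0; 1 0.23 0.22 0 0 0 0; 1 0.23 0.22 0 0 0 0; 1 0.23 0.22 0 0 0 0; 1 0.23 0.22 0 0 0 0; 1 0.23 0.22 0 0 0 0; 1 0.23 0.22 0 0 0 0")

```text
time_s: 11.57
eef_pos: [0.6338, 0.1088, 0.1816]
eef_rot: [-0.0, 1.0, 0.001, -0.001]
wrist_force: [-0.4, -0.1, -0.8]
opening: 0.499
grasp_force: 61.6
```

```bash
python3 - <<'E'
from h import *
from look import *
c=cam("wrist"); save(c,"w4.png"); W=cloud(c); print(T_tool()[:3,3]); caps(c,W,green(c,W),.05,.3)
def rect(nm,W,m):
    P=W[m][:,:2].astype(np.float32); r=cv2.minAreaRect(P*1000); print(nm,len(P),[np.round(x,1) for x in r])
near=(abs(W[...,0]-.61)<.16)&(abs(W[...,1]-.08)<.15)
rect("rim",W,near&(abs(W[...,2]-.119)<.003))
m=near&(abs(W[...,2]-.067)<.004); m=cv2.morphologyEx(m.astype(np.uint8),cv2.MORPH_OPEN,np.ones((5,5)))>0
rect("block",W,m)
c=cam("top"); W=cloud(c); k=np.zeros(W.shape[:2],bool); k[190:288,270:362]=1
m=k&(abs(W[...,2]-.067)<.004); m=cv2.morphologyEx(m.astype(np.uint8),cv2.MORPH_OPEN,np.ones((3,3)))>0; rect("blocktop",W,m)
E
```

```text
[0.63408451 0.10892979 0.18209049]
cap [314. 254.] 500 ctr 645.6 108.7 r 17.9 mean [0.6526 0.1086 0.1714]
cap [313. 355.] 15937 ctr 561.3 132.3 r 98.1 mean [0.6413 0.1091 0.2365]
rim 25249 [array([612. ,  84.9]), array([216.4, 204. ]), np.float64(82.2)]
block 10141 [array([651.1, 119. ]), array([278.2, 144.8]), np.float64(68.1)]
blocktop 791 [array([582.2,  77.4]), array([152. , 181.8]), np.float64(88.7)]
```

View pics/w4.png

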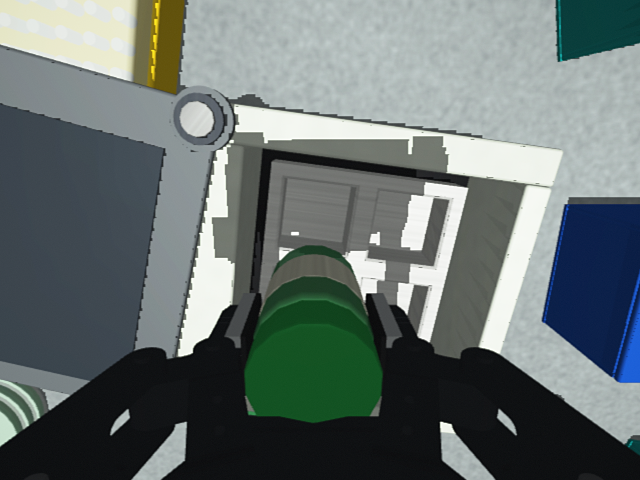

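```bash
python3 - <<'E'
from h import *
c=cam("wrist"); g=cv2.cvtColor(c["img"],cv2.COLOR_RGB2GRAY)
for nm,q in [("pp",[(285,178),(357,185),(346,252),(277,247)]),("pm",[(377,188),(450,198),(438,267),(365,257)]),("rimouter",[(236,100),(562,150)]),("blockback",[(268,160),(468,185)])]:
    h={"rimouter":.12}.get(nm,.067); P=np.array([ray(c,u,v,h)[:2] for u,v in q]); print(nm,P.round(4).tolist(),P.mean(0).round(4))
E
```

```text
pp [[0.6767, 0.1295], [0.6717, 0.0771], [0.6203, 0.0837], [0.6243, 0.1367]] [0.6483 0.1068]
pm [[0.6696, 0.0623], [0.6623, 0.0081], [0.6082, 0.0117], [0.6163, 0.0689]] [0.6391 0.0378]
rimouter [[0.7252, 0.1518], [0.6988, -0.0332]] [0.712  0.0593]
blockback [[0.6895, 0.1415], [0.6719, -0.004]] [0.6807 0.0687]
```

Rays onto the block top put the back cells, pixels about (316,215) and (407,228), at (0.648,0.107) and (0.639,0.038). That agrees with the rim estimate. Next I lower the jar into the back-left cell.

Request:
servo_tool(series="1 0.014 0.002 0 0 0 0; 1 0.014 0.002 0.035 0 0 0; 1 0.014 0.002 0.07 0 0 0; 1 0.014 0.002 0.095 0 0 0; 1 0.014 0.002 0.11 0 0 0; 1 0.014 0.002 0.12 0 0 0; 1 0.014 0.002 0.126 0 0 0; 1 0.014 0.002 0.13 0 0 0; 1 0.014 0.002 0.131 0 0 0; 1 0.014 0.002 0.131 0 0 0")

```text
time_s: 12.55
eef_pos: [0.6521, 0.1054, 0.0588]
eef_rot: [0.0, 1.0, 0.0, 0.003]
wrist_force: [-12.2, -6.2, 27.9]
opening: 0.503
grasp_force: 70.0
```

```bash
python3 - <<'E'
from h import *
from look import *
print(ctrl.get_obs()["eef_pos"],ctrl.get_obs()["wrist_force"])
c=cam("wrist"); save(c,"w5.png"); W=cloud(c); T=T_tool(); z=W[...,2]-T[2,3]
print([ (v,W[v,313].round(4).tolist(), z[v,313].round(4)) for v in range(240,420,15)])
E
```

```text
[0.65206702 0.105386   0.05877948] [-12.17355038  -6.24473776  27.93453577]
[(240, [0.6974, 0.1056, 0.12], np.float64(0.0612)), (255, [0.6765, 0.1056, 0.0679], np.float64(0.0091)), (270, [0.673, 0.1056, 0.0765], np.float64(0.0177)), (285, [0.6731, 0.1056, 0.0924], np.float64(0.0336)), (300, [0.672, 0.1056, 0.1026], np.float64(0.0438)), (315, [0.6725, 0.1056, 0.1142], np.float64(0.0555)), (330, [0.6694, 0.1056, 0.1177], np.float64(0.0589)), (345, [0.6645, 0.1056, 0.1178], np.float64(0.059)), (360, [0.6599, 0.1056, 0.1186], np.float64(0.0598)), (375, [0.6544, 0.1056, 0.1181], np.float64(0.0593)), (390, [0.6499, 0.1056, 0.1191], np.float64(0.0604)), (405, [0.6447, 0.1056, 0.1194], np.float64(0.0606))]
```

View pics/w5.png

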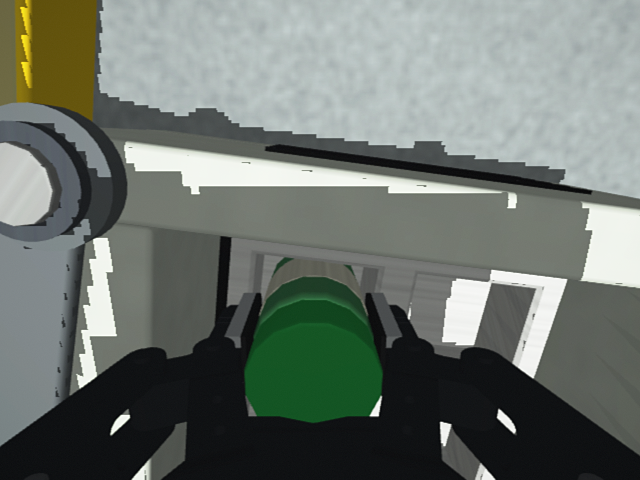

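```bash
python3 - <<'E'
from h import *
c=cam("wrist"); W=cloud(c); T=T_tool(); P=(W-T[:3,3])@T[:3,:3]
for v in range(300,470,20): print(v,[(u,P[v,u].round(3).tolist()) for u in (20,60,100,140,170,200,220,240)])
E
```

```text
300 [(20, [0.032, -0.075, -0.069]), (60, [0.032, -0.065, -0.069]), (100, [0.028, -0.06, -0.06]), (140, [0.028, -0.049, -0.061]), (170, [0.022, -0.046, -0.047]), (200, [0.005, -0.049, -0.011]), (220, [-0.01, -0.049, 0.021]), (240, [0.004, -0.032, -0.009])]
320 [(20, [0.027, -0.076, -0.07]), (60, [0.027, -0.065, -0.07]), (100, [0.022, -0.061, -0.061]), (140, [0.022, -0.05, -0.06]), (170, [0.014, -0.047, -0.046]), (200, [-0.006, -0.05, -0.009]), (220, [0.008, -0.034, -0.034]), (240, [0.012, -0.025, -0.042])]
340 [(20, [0.021, -0.078, -0.069]), (60, [0.021, -0.067, -0.07]), (100, [0.015, -0.062, -0.06]), (140, [0.015, -0.05, -0.061]), (170, [0.006, -0.049, -0.045]), (200, [-0.016, -0.051, -0.008]), (220, [0.014, -0.028, -0.058]), (240, [0.011, -0.023, -0.052])]
360 [(20, [0.015, -0.079, -0.07]), (60, [0.014, -0.069, -0.069]), (100, [0.01, -0.062, -0.062]), (140, [0.014, -0.047, -0.068]), (170, [0.008, -0.043, -0.06]), (200, [0.013, -0.032, -0.066]), (220, [0.013, -0.026, -0.066]), (240, [0.005, -0.023, -0.056])]
380 [(20, [0.008, -0.081, -0.069]), (60, [0.008, -0.07, -0.069]), (100, [0.0
[... 507 characters left out ...]
0, [0.012, -0.047, -0.088]), (140, [-0.003, -0.048, -0.072]), (170, [-0.005, -0.041, -0.069]), (200, [0.018, -0.023, -0.095]), (220, [0.018, -0.019, -0.095]), (240, [0.018, -0.015, -0.095])]
440 [(20, [0.013, -0.06, -0.095]), (60, [0.013, -0.052, -0.095]), (100, [0.007, -0.048, -0.089]), (140, [-0.006, -0.047, -0.075]), (170, [-0.038, -0.054, -0.042]), (200, [0.018, -0.021, -0.1]), (220, [0.019, -0.017, -0.101]), (240, [0.018, -0.014, -0.1])]
460 [(20, [0.014, -0.055, -0.1]), (60, [0.01, -0.051, -0.097]), (100, [0.003, -0.048, -0.09]), (140, [-0.008, -0.045, -0.08]), (170, [-0.047, -0.055, -0.043]), (200, [0.019, -0.02, -0.105]), (220, [0.021, -0.016, -0.107]), (240, [0.02, -0.012, -0.107])]
```

The wrist view shows the jar inside the back-left cell, at about (313,265). The outer gripper knuckles sit on the bath rim, leaving the jar about 10 mm above the floor. My grip is too low, so I set the jar back on free bench and regrip 15 mm higher. I'll also avoid that cell, which lies next to the cover.

Request:
servo_tool(series="1 -0.002 0 -0.02 0 0 0; 1 -0.002 0 -0.05 0 0 0; 1 -0.002 0 -0.09 0 0 0; 1 -0.002 0 -0.13 0 0 0; 1 -0.002 0 -0.135 0 0 0; 1 -0.04 0.003 -0.135 0 0 0; 1 -0.08 0.006 -0.135 0 0 0; 1 -0.12 0.009 -0.135 0 0 0; 1 -0.16 0.012 -0.135 0 0 0; 1 -0.2 0.014 -0.135 0 0 0; 1 -0.24 0.016 -0.135 0 0 0; 1 -0.27 0.016 -0.135 0 0 0")

```text
time_s: 13.65
eef_pos: [0.3769, 0.0899, 0.187]
eef_rot: [0.0, 1.0, 0.001, 0.0]
wrist_force: [0.4, -0.3, 0.6]
opening: 0.502
grasp_force: 64.0
```

Request:
servo_tool(series="1 0 0 0 0 0 0; 1 0 0 0.04 0 0 0; 1 0 0 0.08 0 0 0; 1 0 0 0.12 0 0 0; 1 0 0 0.145 0 0 0; 1 0 0 0.157 0 0 0; 1 0 0 0.163 0 0 0; 1 0 0 0.166 0 0 0; 1 0 0 0.167 0 0 0; 1 0 0 0.167 0 0 0; 1 0 0 0.167 0 0 0")

```text
time_s: 14.57
eef_pos: [0.3808, 0.0896, 0.0211]
eef_rot: [0.0, 1.0, 0.0, 0.001]
wrist_force: [-0.5, -0.2, -1.1]
opening: 0.5
grasp_force: 64.0
```

Request:
servo_tool(series="1 0 0 0.002 0 0 0; 1 0 0 0.002 0 0 0; -0.5 0 0 0.002 0 0 0; -0.5 0 0 0.002 0 0 0; -0.5 0 0 0.002 0 0 0; -0.5 0 0 -0.006 0 0 0; -0.5 0 0 -0.014 0 0 0; -0.5 0 0 -0.014 0 0 0; 1 0 0 -0.014 0 0 0; 1 0 0 -0.014 0 0 0; 1 0 0 -0.014 0 0 0; 1 0 0 -0.014 0 0 0")

```text
time_s: 15.57
eef_pos: [0.3799, 0.0895, 0.0344]
eef_rot: [0.0, 1.0, 0.0, 0.0]
wrist_force: [-2.4, -0.6, 9.1]
opening: 0.503
grasp_force: 59.8
```

Request:
servo_tool(series="1 0 0 0 0 0 0; 1 0 0 0 0 0 0; 1 0 0 -0.01 0 0 0; 1 0 0 -0.04 0 0 0; 1 0 0 -0.08 0 0 0; 1 0 0 -0.12 0 0 0; 1 0 0 -0.15 0 0 0; 1 0 0 -0.15 0 0 0; 1 0 0 -0.15 0 0 0")

```text
time_s: 16.32
eef_pos: [0.3806, 0.0895, 0.1852]
eef_rot: [0.0, 1.0, 0.0, 0.002]
wrist_force: [-1.0, -0.3, -2.4]
opening: 0.493
grasp_force: 61.3
```

Request:
servo_tool(series="1 0.04 0.008 0 0 0 0; 1 0.08 0.016 0 0 0 0; 1 0.12 0.024 0 0 0 0; 1 0.16 0.032 0 0 0 0; 1 0.2 0.04 0 0 0 0; 1 0.235 0.047 0 0 0 0; 1 0.259 0.052 0 0 0 0; 1 0.259 0.052 0 0 0 0; 1 0.259 0.052 0 0 0 0; 1 0.259 0.052 0 0 0 0")

```text
time_s: 17.15
eef_pos: [0.6365, 0.038, 0.1809]
eef_rot: [-0.0, 1.0, 0.0, -0.003]
wrist_force: [-0.2, -0.0, -1.6]
opening: 0.499
grasp_force: 61.3
```

Request:
servo_tool(series="1 0.001 0 0.03 0 0 0; 1 0.001 0 0.055 0 0 0; 1 0.001 0 0.065 0 0 0; 1 0.001 0 0.065 0 0 0; 1 0.001 0 0.065 0 0 0; 1 0.001 0 0.065 0 0 0")

```text
time_s: 17.65
eef_pos: [0.6402, 0.0378, 0.1207]
eef_rot: [0.0, 1.0, 0.0, 0.001]
wrist_force: [-0.2, -0.3, -0.9]
opening: 0.5
grasp_force: 61.3
```

```bash
python3 - <<'E'
from h import *
print(ctrl.get_obs()["eef_pos"].round(4))
c=cam("wrist"); save(c,"w6.png"); W=cloud(c)
print([(v,W[v,313].round(4).tolist()) for v in range(225,400,15)])
E
```

```text
[0.6402 0.0378 0.1207]
[(225, [0.6533, 0.0379, 0.028]), (240, [0.6623, 0.038, 0.0981]), (255, [0.6633, 0.038, 0.1254]), (270, [0.6626, 0.038, 0.1422]), (285, [0.6614, 0.038, 0.1543]), (300, [0.6605, 0.038, 0.1648]), (315, [0.6557, 0.038, 0.166]), (330, [0.6503, 0.038, 0.1663]), (345, [0.6441, 0.038, 0.1654]), (360, [0.6388, 0.038, 0.1663]), (375, [0.6325, 0.038, 0.1658]), (390, [0.6265, 0.038, 0.166])]
```

View pics/w6.png

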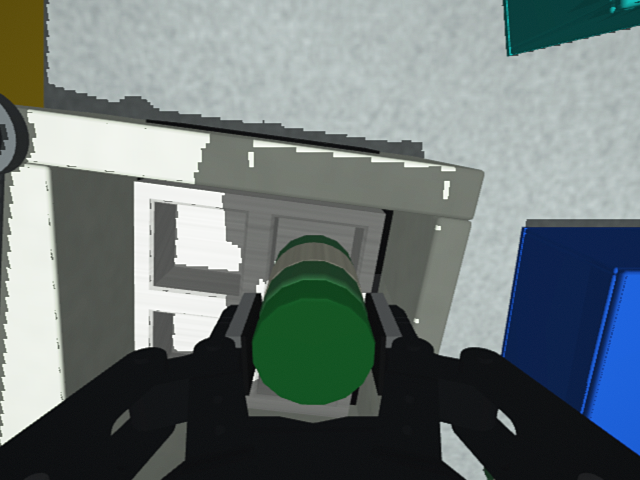

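The wrist view shows the back-right cell at about (320,250), with the held jar centred over it. I lower it the rest of the way.

Request:
servo_tool(series="1 -0.002 0 0.02 0 0 0; 1 -0.002 0 0.038 0 0 0; 1 -0.002 0 0.046 0 0 0; 1 -0.002 0 0.052 0 0 0; 1 -0.002 0 0.055 0 0 0; 1 -0.002 0 0.057 0 0 0; 1 -0.002 0 0.057 0 0 0")

```text
time_s: 18.28
eef_pos: [0.6383, 0.0376, 0.0628]
eef_rot: [0.0, 1.0, 0.0, 0.001]
wrist_force: [0.0, -0.2, -1.5]
opening: 0.5
grasp_force: 64.7
```

Request:
servo_tool(series="1 0 0 0.001 0 0 0; 1 0 0 0.002 0 0 0; 1 0 0 0.003 0 0 0; 1 0 0 0.003 0 0 0")

```text
time_s: 18.62
eef_pos: [0.6398, 0.0376, 0.0621]
eef_rot: [0.0, 1.0, 0.0, 0.002]
wrist_force: [-1.4, 0.2, 9.5]
opening: 0.503
grasp_force: 65.8
```

Request:
servo_tool(series="-0.27 0 0 0 0 0 0; -0.27 0 0 0 0 0 0; -0.27 0 0 0 0 0 0; -0.27 0 0 0 0 0 0; -0.27 0 0 -0.02 0 0 0; -0.27 0 0 -0.05 0 0 0; -0.27 0 0 -0.09 0 0 0; -0.27 0 0 -0.125 0 0 0; -0.27 0 0 -0.125 0 0 0")

```text
time_s: 19.37
eef_pos: [0.642, 0.0371, 0.1929]
eef_rot: [0.001, 1.0, 0.0, 0.007]
wrist_force: [0.9, 0.5, 1.0]
opening: 0.633
grasp_force: 0.0
```

Request:
servo_tool(series="-0.5 -0.03 0.024 0 0 0 0; -0.5 -0.06 0.048 0 0 0 0; -0.5 -0.09 0.072 0 0 0 0; -0.5 -0.12 0.096 0 0 0 0; -0.5 -0.15 0.12 0 0 0 0; -0.5 -0.18 0.144 0 0 0 0; -0.5 -0.21 0.168 0 0 0 0; -0.5 -0.228 0.18 0 0 0 0; -0.5 -0.228 0.18 0 0 0 0; -0.5 -0.228 0.18 0 0 0 0; -0.5 -0.228 0.18 0 0 0 0")

```text
time_s: 20.28
eef_pos: [0.41, -0.1424, 0.184]
eef_rot: [0.0, 1.0, -0.0, 0.0]
wrist_force: [0.4, 0.3, 0.1]
opening: 0.748
grasp_force: 0.0
```

```bash
python3 - <<'E'
from h import *
from look import *
print(ctrl.get_obs()["eef_pos"].round(4))
c=cam("wrist"); W=cloud(c); caps(c,W,green(c,W),.074,.088)
c=cam("top"); W=cloud(c); print("top"); caps(c,W,green(c,W),.07,.13)
E
```

```text
[ 0.41   -0.1424  0.184 ]
cap [ 39. 163.] 1443 ctr 463.8 48.0 r 17.5 mean [0.4643 0.0425 0.0849]
cap [317. 233.] 2557 ctr 413.3 -145.0 r 21.3 mean [ 0.4141 -0.145   0.0796]
top
cap [326. 218.] 293 ctr 638.1 39.3 r 20.9 mean [0.6371 0.0393 0.108 ]
cap [324. 300.] 118 ctr 462.3 46.6 r 13.2 mean [0.462  0.0465 0.0854]
```

Request:
servo_tool(series="-0.5 0.003 0.003 0.04 0 0 0; -0.5 0.003 0.003 0.08 0 0 0; -0.5 0.003 0.003 0.12 0 0 0; -0.5 0.003 0.003 0.14 0 0 0; -0.5 0.003 0.003 0.149 0 0 0; -0.5 0.003 0.003 0.149 0 0 0; -0.5 0.003 0.003 0.149 0 0 0; 1 0.003 0.003 0.149 0 0 0; 1 0.003 0.003 0.149 0 0 0; 1 0.003 0.003 0.149 0 0 0; 1 0.003 0.003 0.149 0 0 0; 1 0.003 0.003 0.149 0 0 0")

```text
time_s: 21.38
eef_pos: [0.4142, -0.1463, 0.0369]
eef_rot: [0.001, 1.0, 0.0, 0.002]
wrist_force: [-0.2, 1.5, 6.8]
opening: 0.498
grasp_force: 60.5
```

Request:
servo_tool(series="1 0 0 0 0 0 0; 1 0 0 -0.01 0 0 0; 1 0 0 -0.05 0 0 0; 1 0 0 -0.09 0 0 0; 1 0 0 -0.13 0 0 0; 1 0 0 -0.15 0 0 0; 1 0 0 -0.15 0 0 0; 1 0 0 -0.15 0 0 0")

```text
time_s: 22.05
eef_pos: [0.4134, -0.146, 0.187]
eef_rot: [0.001, 1.0, 0.0, 0.002]
wrist_force: [0.5, -0.4, -1.0]
opening: 0.501
grasp_force: 61.3
```

Request:
servo_tool(series="1 0.025 -0.03 0 0 0 0; 1 0.05 -0.06 0 0 0 0; 1 0.075 -0.09 0 0 0 0; 1 0.1 -0.12 0 0 0 0; 1 0.125 -0.15 0 0 0 0; 1 0.15 -0.18 0 0 0 0; 1 0.157 -0.19 0 0 0 0; 1 0.157 -0.19 0 0 0 0; 1 0.157 -0.19 0 0 0 0; 1 0.157 -0.19 0 0 0 0")

```text
time_s: 22.88
eef_pos: [0.568, 0.0439, 0.1836]
eef_rot: [0.0, 1.0, -0.0, -0.001]
wrist_force: [0.1, -1.0, -0.8]
opening: 0.501
grasp_force: 61.4
```

```bash
python3 - <<'E'
from h import *
print(ctrl.get_obs()["eef_pos"].round(4))
c=cam("wrist"); save(c,"w7.png"); np.savez("w7.npz",**c); W=cloud(c)
print([(v,W[v,313].round(4).tolist()) for v in range(225,400,15)])
E
```

```text
[0.568  0.0439 0.1836]
[(225, [0.5656, 0.0441, 0.0292]), (240, [0.5881, 0.0441, 0.1544]), (255, [0.5889, 0.0441, 0.1816]), (270, [0.5885, 0.0441, 0.1995]), (285, [0.5874, 0.0441, 0.2124]), (300, [0.5873, 0.0442, 0.2251]), (315, [0.5826, 0.0442, 0.2267]), (330, [0.5769, 0.0442, 0.2266]), (345, [0.5702, 0.0442, 0.2252]), (360, [0.5653, 0.0442, 0.2268]), (375, [0.5591, 0.0442, 0.2267]), (390, [0.5518, 0.0442, 0.2255])]
```

View pics/w7.png

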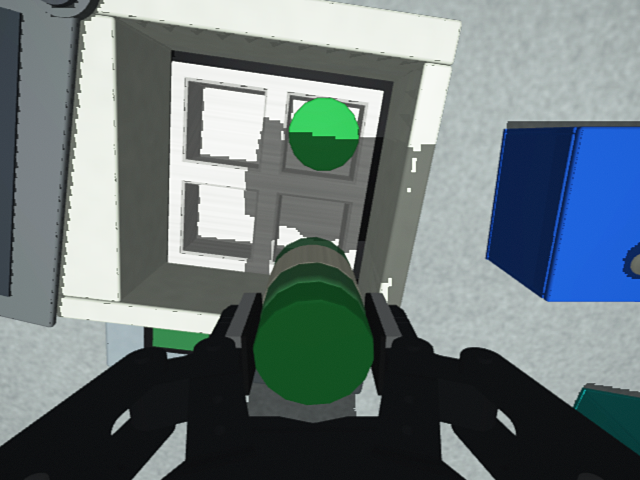

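```bash
python3 - <<'E'
from h import *
c={k:v for k,v in np.load("w7.npz").items()}
for nm,q in [("block3",[(172,62),(392,82),(167,263)]),("cell mp",[(184,180),(257,190),(251,259),(180,251)]),("cell pp",[(186,80),(267,89),(262,166),(184,160)])]:
    P=np.array([ray(c,u,v,.067)[:2] for u,v in q]); print(nm,P.round(4).tolist(),P.mean(0).round(4))
P=np.array([ray(c,u,v,.067)[:2] for u,v in [(392,82),(167,263)]]); print("rack ctr",P.mean(0))
E
```

```text
block3 [[0.6871, 0.1385], [0.6747, -0.0096], [0.5444, 0.1579]] [0.6354 0.0956]
cell mp [[0.6086, 0.1383], [0.6013, 0.0853], [0.5477, 0.0923], [0.5542, 0.1468]] [0.578  0.1157]
cell pp [[0.6759, 0.1302], [0.6703, 0.0755], [0.6187, 0.0809], [0.6229, 0.1369]] [0.6469 0.1059]
rack ctr [0.60954136 0.07417594]
```

The wrist view shows jar 1 standing at (323,133) in the back-right cell and the held jar heading for the front-right cell. The fitted rack centre is (0.6085,0.0765).

Request:
servo_tool(series="1 0.002 -0.002 0 0 0 0; 1 0.002 -0.002 0.03 0 0 0; 1 0.002 -0.002 0.06 0 0 0; 1 0.002 -0.002 0.065 0 0 0; 1 0.002 -0.002 0.065 0 0 0; 1 0.002 -0.002 0.08 0 0 0; 1 0.002 -0.002 0.095 0 0 0; 1 0.002 -0.002 0.106 0 0 0; 1 0.002 -0.002 0.112 0 0 0; 1 0.002 -0.002 0.116 0 0 0; 1 0.002 -0.002 0.118 0 0 0; 1 0.002 -0.002 0.118 0 0 0")

```text
time_s: 23.93
eef_pos: [0.5717, 0.0466, 0.0672]
eef_rot: [0.0, 1.0, 0.0, 0.0]
wrist_force: [-0.6, 0.2, -1.1]
opening: 0.497
grasp_force: 62.0
```

Request:
servo_tool(series="1 -0.001 0 0.001 0 0 0; 1 -0.001 0 0.002 0 0 0; 1 -0.001 0 0.003 0 0 0; 1 -0.001 0 0.004 0 0 0; 1 -0.001 0 0.004 0 0 0")

```text
time_s: 24.35
eef_pos: [0.5726, 0.0465, 0.0659]
eef_rot: [0.0, 1.0, 0.0, 0.002]
wrist_force: [-2.1, 0.1, 12.2]
opening: 0.497
grasp_force: 63.3
```

Request:
servo_tool(series="-0.27 0 0 0 0 0 0; -0.27 0 0 0 0 0 0; -0.27 0 0 0 0 0 0; -0.27 0 0 0 0 0 0; -0.27 0 0 -0.02 0 0 0; -0.27 0 0 -0.05 0 0 0; -0.27 0 0 -0.09 0 0 0; -0.27 0 0 -0.125 0 0 0; -0.27 0 0 -0.125 0 0 0")

```text
time_s: 25.1
eef_pos: [0.5751, 0.0462, 0.1961]
eef_rot: [0.001, 1.0, 0.0, 0.006]
wrist_force: [1.1, 0.0, 1.4]
opening: 0.634
grasp_force: 0.0
```

Request:
servo_tool(series="-0.5 -0.003 0.04 0 0 0 0; -0.5 -0.006 0.08 0 0 0 0; -0.5 -0.009 0.12 0 0 0 0; -0.5 -0.012 0.16 0 0 0 0; -0.5 -0.015 0.2 0 0 0 0; -0.5 -0.016 0.226 0 0 0 0; -0.5 -0.016 0.226 0 0 0 0; -0.5 -0.016 0.226 0 0 0 0; -0.5 -0.016 0.226 0 0 0 0")

```text
time_s: 25.85
eef_pos: [0.5543, -0.1788, 0.1873]
eef_rot: [-0.0, 1.0, -0.0, -0.0]
wrist_force: [-0.5, 0.5, -0.2]
opening: 0.751
grasp_force: 0.0
```

```bash
python3 - <<'E'
from h import *
from look import *
print(ctrl.get_obs()["eef_pos"].round(4))
c=cam("wrist"); W=cloud(c)
m=(abs(W[...,2]-.141)<.004)&(abs(W[...,0]-.554)<.03)&(abs(W[...,1]+.18)<.03)
P=W[m]; print("knob",len(P),cv2.minEnclosingCircle((P[:,:2]*1000).astype(np.float32)),P.mean(0),P[:,2].max())
m=(abs(W[...,2]-.098)<.004)&(abs(W[...,0]-.58)<.08)&(abs(W[...,1]+.18)<.08); P=W[m]; print("lid",[np.round(x,1) for x in cv2.minAreaRect((P[:,:2]*1000).astype(np.float32))],P[:,2].mean(),P[:,0].max())
c=cam("top"); W=cloud(c); print("top"); caps(c,W,green(c,W),.07,.13)
E
```

```text
[ 0.5543 -0.1788  0.1873]
knob 1650 ((555.9425659179688, -182.6976776123047), 13.871607780456543) [ 0.55673994 -0.18251295  0.1408296 ] 0.14307279797749226
lid [array([ 585.3, -182.6]), array([120.4, 120.5]), np.float64(89.8)] 0.09808825729884683 0.645405111514461
top
cap [326. 218.] 295 ctr 638.9 38.8 r 21.3 mean [0.6371 0.0393 0.1081]
cap [322. 250.] 301 ctr 569.4 48.4 r 21.1 mean [0.5684 0.0489 0.108 ]
cap [323. 300.] 117 ctr 462.4 46.7 r 13.3 mean [0.462  0.0466 0.0856]
```

Request:
servo_tool(series="-0.5 0.002 0.004 0.03 0 0 0; -0.5 0.002 0.004 0.06 0 0 0; -0.5 0.002 0.004 0.085 0 0 0; -0.5 0.002 0.004 0.096 0 0 0; -0.5 0.002 0.004 0.096 0 0 0; -0.5 0.002 0.004 0.096 0 0 0; 1 0.002 0.004 0.096 0 0 0; 1 0.002 0.004 0.096 0 0 0; 1 0.002 0.004 0.096 0 0 0; 1 0.002 0.004 0.096 0 0 0; 1 0.002 0.004 0.096 0 0 0; 1 0.002 0.004 0.096 0 0 0")

```text
time_s: 26.95
eef_pos: [0.5577, -0.1826, 0.094]
eef_rot: [-0.0, 1.0, 0.0, 0.001]
wrist_force: [-1.4, 5.5, 7.0]
opening: 0.304
grasp_force: 58.5
```

```bash
python3 - <<'E'
import numpy as np
p0=None
for d in range(0,106,7):
    a=np.radians(d); s,c=np.sin(a),np.cos(a); x=-.09*c+.041*s; z=.09*s+.041*c
    if p0 is None: p0=(x,z)
    print(d,round(x-p0[0],3),round(-(z-p0[1]),3))
E
```

```text
0 0.0 -0.0
7 0.006 -0.011
14 0.013 -0.021
21 0.021 -0.03
28 0.03 -0.037
35 0.04 -0.044
42 0.051 -0.05
49 0.062 -0.054
56 0.074 -0.057
63 0.086 -0.058
70 0.098 -0.058
77 0.11 -0.056
84 0.121 -0.053
91 0.133 -0.048
98 0.143 -0.042
105 0.153 -0.035
```

Request:
servo_tool(series="1 0.006 0 -0.011 0 0 0; 1 0.013 0 -0.021 0 0 0; 1 0.021 0 -0.03 0 0 0; 1 0.03 0 -0.037 0 0 0; 1 0.04 0 -0.044 0 0 0; 1 0.051 0 -0.05 0 0 0")

```text
time_s: 27.45
eef_pos: [0.6071, -0.1826, 0.1431]
eef_rot: [-0.001, 1.0, 0.0, -0.001]
wrist_force: [-2.8, 3.8, -3.7]
opening: 0.305
grasp_force: 59.5
```

Request:
servo_tool(series="1 0.011 0 -0.004 0 0 0; 1 0.023 0 -0.007 0 0 0; 1 0.035 0 -0.008 0 0 0; 1 0.047 0 -0.008 0 0 0; 1 0.059 0 -0.006 0 0 0; 1 0.07 0 -0.003 0 0 0; 1 0.082 0 0.002 0 0 0; 1 0.092 0 0.008 0 0 0; 1 0.092 0 0.008 0 0 0")

```text
time_s: 28.2
eef_pos: [0.7025, -0.1828, 0.1358]
eef_rot: [0.0, 1.0, 0.001, 0.002]
wrist_force: [1.3, 3.8, 4.0]
opening: 0.299
grasp_force: 60.5
```

Request:
servo_tool(series="-1 0 0 0 0 0 0; -1 0 0 0 0 0 0; -1 0 0 0 0 0 0; -1 0 0 0 0 0 0; -0.5 0 0 -0.03 0 0 0; -0.5 0 0 -0.06 0 0 0; -0.5 0 0 -0.09 0 0 0; -0.5 -0.04 0 -0.1 0 0 0; -0.5 -0.08 0 -0.1 0 0 0; -0.5 -0.12 0 -0.1 0 0 0; -0.5 -0.14 0 -0.1 0 0 0; -0.5 -0.14 0 -0.1 0 0 0")

```text
time_s: 29.2
eef_pos: [0.5559, -0.1833, 0.2343]
eef_rot: [0.0, 1.0, -0.001, -0.001]
wrist_force: [0.8, -0.2, -0.6]
opening: 0.75
grasp_force: 0.0
```

```bash
cat > inside.py <<'E'
from h import *
import sys
cx,cy=float(sys.argv[1]),float(sys.argv[2])
print(ctrl.get_obs()["eef_pos"].round(4))
c=cam("wrist"); W=cloud(c); save(c,"in_%s.png"%sys.argv[3])
m=(abs(W[...,0]-cx)<.05)&(abs(W[...,1]-cy)<.05)&(W[...,2]>.06)&(W[...,2]<.10)
n,l,s,ce=cv2.connectedComponentsWithStats(m.astype(np.uint8))
for i in range(1,n):
    if s[i,4]>80:
        P=W[l==i]; t=P[P[:,2]>.08]; print(ce[i].round(),s[i,4],"zmax",np.percentile(P[:,2],95).round(4),"rgb",np.median(c["img"][l==i],0),(cv2.minEnclosingCircle((t[:,:2]*1000).astype(np.float32)) if len(t) else None))
E
python3 inside.py .585 -.1826 1
```

```text
[ 0.5559 -0.1833  0.2343]
[307. 193.] 2135 zmax 0.0847 rgb [154. 132.  22.] ((580.447021484375, -178.16868591308594), 21.43014907836914)
```

```bash
python3 - <<'E'
import cv2
im=cv2.imread("pics/in_1.png")[90:300,190:440]; cv2.imwrite("pics/in_1c.png",cv2.resize(im,None,fx=2.5,fy=2.5))
E
```

```text
(no output)
```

View pics/in_1c.png

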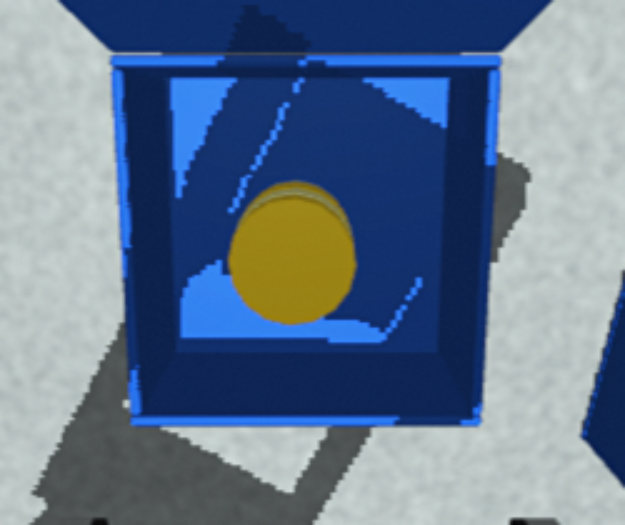

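The crop shows a yellow cap at (292,255) inside the blue case, standing upright, so this is the buffer. The other blue case must hold the solvent and stays shut. I turn the tool half round so the camera stays clear of the raised lid.

Request:
servo_tool(series="-0.5 0 0 0 0 0 -7; -0.5 0 0 0 0 0 -14; -0.5 0 0 0 0 0 -21; -0.5 0 0 0 0 0 -28; -0.5 0 0 0 0 0 -35; -0.5 0 0 0 0 0 -42; -0.5 0 0 0 0 0 -49; -0.5 0 0 0 0 0 -56; -0.5 0 0 0 0 0 -63; -0.5 0 0 0 0 0 -70; -0.5 0 0 0 0 0 -77; -0.5 0 0 0 0 0 -84")

```text
time_s: 30.25
eef_pos: [0.5606, -0.1836, 0.234]
eef_rot: [0.0, 0.741, 0.672, 0.0]
wrist_force: [-0.7, -0.1, -0.4]
opening: 0.749
grasp_force: 0.0
```

Request:
servo_tool(series="-0.5 0 0 0 0 0 -7; -0.5 0 0 0 0 0 -14; -0.5 0 0 0 0 0 -21; -0.5 0 0 0 0 0 -28; -0.5 0 0 0 0 0 -35; -0.5 0 0 0 0 0 -42; -0.5 0 0 0 0 0 -49; -0.5 0 0 0 0 0 -56; -0.5 0 0 0 0 0 -63; -0.5 0 0 0 0 0 -70; -0.5 0 0 0 0 0 -77; -0.5 0 0 0 0 0 -84")

```text
time_s: 31.25
eef_pos: [0.5606, -0.1836, 0.234]
eef_rot: [0.0, 0.101, 0.995, -0.0]
wrist_force: [-0.0, -0.1, 0.5]
opening: 0.751
grasp_force: 0.0
```

Request:
servo_tool(series="-0.5 0 0 0 0 0 -6; -0.5 0 0 0 0 0 -12; -0.5 0 0 0 0 0 -12; -0.5 0 0 0 0 0 -12")

```text
time_s: 31.58
eef_pos: [0.5603, -0.1835, 0.234]
eef_rot: [0.0, 0.001, 1.0, -0.0]
wrist_force: [-0.8, 0.1, -0.2]
opening: 0.747
grasp_force: 0.0
```

```bash
python3 inside.py .585 -.1826 2; python3 -c "
from h import *; print(T_tool().round(3))"
```

```text
[ 0.5603 -0.1835  0.234 ]
[320. 241.] 2052 zmax 0.0846 rgb [180. 154.  26.] ((580.1617431640625, -177.272216796875), 21.504724502563477)
[[-1.     0.003  0.     0.56 ]
 [ 0.003  1.    -0.    -0.183]
 [-0.    -0.    -1.     0.234]
 [ 0.     0.     0.     1.   ]]
```

Request:
servo_tool(series="-0.4 -0.02 0.006 0.02 0 0 0; -0.4 -0.02 0.006 0.05 0 0 0; -0.4 -0.02 0.006 0.09 0 0 0; -0.4 -0.02 0.006 0.12 0 0 0; -0.4 -0.02 0.006 0.15 0 0 0; -0.4 -0.02 0.006 0.17 0 0 0; -0.4 -0.02 0.006 0.185 0 0 0; -0.4 -0.02 0.006 0.193 0 0 0; -0.4 -0.02 0.006 0.193 0 0 0; -0.4 -0.02 0.006 0.193 0 0 0")

```text
time_s: 32.47
eef_pos: [0.5799, -0.1775, 0.0412]
eef_rot: [0.0, 0.0, 1.0, -0.0]
wrist_force: [-0.3, 0.9, 1.1]
opening: 0.7
grasp_force: 0.0
```

Request:
servo_tool(series="1 0 0 0 0 0 0; 1 0 0 0 0 0 0; 1 0 0 0 0 0 0; 1 0 0 0 0 0 0; 1 0 0 0 0 0 0; 1 0 0 -0.01 0 0 0; 1 0 0 -0.04 0 0 0; 1 0 0 -0.08 0 0 0; 1 0 0 -0.12 0 0 0; 1 0 0 -0.15 0 0 0; 1 0 0 -0.15 0 0 0")

```text
time_s: 33.38
eef_pos: [0.5833, -0.1792, 0.1999]
eef_rot: [0.006, -0.0, 1.0, -0.003]
wrist_force: [1.3, -1.2, -0.6]
opening: 0.496
grasp_force: 61.1
```

Request:
servo_tool(series="1 0 0.04 0 0 0 0; 1 0.001 0.08 0 0 0 0; 1 0.001 0.12 0 0 0 0; 1 0.001 0.16 0 0 0 0; 1 0.002 0.2 0 0 0 0; 1 0.002 0.24 0 0 0 0; 1 0.002 0.275 0 0 0 0; 1 0.002 0.293 0 0 0 0; 1 0.002 0.293 0 0 0 0; 1 0.002 0.293 0 0 0 0; 1 0.002 0.293 0 0 0 0")

```text
time_s: 34.3
eef_pos: [0.5771, 0.1151, 0.1906]
eef_rot: [-0.0, -0.0, 1.0, -0.0]
wrist_force: [0.2, 0.5, -0.8]
opening: 0.497
grasp_force: 61.4
```

```bash
python3 - <<'E'
from h import *
from look import *
print(ctrl.get_obs()["eef_pos"].round(4))
c=cam("wrist"); W=cloud(c); T=T_tool(); h=cv2.cvtColor(c["img"],cv2.COLOR_RGB2HSV)
m=(h[...,0]>18)&(h[...,0]<35)&(h[...,1]>120)&(W[...,2]>T[2,3]+.02)
P=W[m]; zt=np.percentile(P[:,2],90); t=P[P[:,2]>zt-.005]; print(len(P),zt-T[2,3],cv2.minEnclosingCircle((t[:,:2]*1000).astype(np.float32)),"xmin,max",P.min(0),P.max(0))
c=cam("top"); W=cloud(c); caps(c,W,green(c,W),.07,.13)
E
```

```text
[0.5771 0.1151 0.1906]
11453 0.04129436237315448 ((577.0280151367188, 114.86577606201172), 22.19312858581543) xmin,max [0.55496041 0.0940144  0.21187062] [0.59833977 0.13677934 0.23332672]
cap [327. 218.] 289 ctr 638.2 39.2 r 21.1 mean [0.6372 0.0391 0.1081]
cap [322. 250.] 292 ctr 569.1 48.8 r 21.2 mean [0.5685 0.0489 0.1083]
cap [324. 300.] 102 ctr 462.3 46.2 r 12.9 mean [0.462  0.0458 0.0862]
```

Request:
servo_tool(series="1 -0.001 0 0.03 0 0 0; 1 -0.001 0 0.06 0 0 0; 1 -0.001 0 0.075 0 0 0; 1 -0.001 0 0.09 0 0 0; 1 -0.001 0 0.105 0 0 0; 1 -0.001 0 0.113 0 0 0; 1 -0.001 0 0.117 0 0 0; 1 -0.001 0 0.119 0 0 0; 1 -0.001 0 0.12 0 0 0; 1 -0.001 0 0.12 0 0 0")

```text
time_s: 35.23
eef_pos: [0.5791, 0.1154, 0.0716]
eef_rot: [0.001, -0.0, 1.0, -0.0]
wrist_force: [0.5, 0.3, -0.7]
opening: 0.492
grasp_force: 61.4
```

Request:
servo_tool(series="1 0 0 0.001 0 0 0; 1 0 0 0.002 0 0 0; 1 0 0 0.003 0 0 0; 1 0 0 0.004 0 0 0; 1 0 0 0.004 0 0 0")

```text
time_s: 35.65
eef_pos: [0.5791, 0.1158, 0.0678]
eef_rot: [0.001, -0.0, 1.0, 0.0]
wrist_force: [-1.6, -0.3, 4.0]
opening: 0.496
grasp_force: 61.9
```

Request:
servo_tool(series="-0.27 0 0 0 0 0 0; -0.27 0 0 0 0 0 0; -0.27 0 0 0 0 0 0; -0.27 0 0 0 0 0 0; -0.27 0 0 -0.02 0 0 0; -0.27 0 0 -0.05 0 0 0; -0.27 0 0 -0.09 0 0 0; -0.27 0 0 -0.13 0 0 0; -0.27 0 0 -0.165 0 0 0; -0.27 0 0 -0.165 0 0 0; -0.27 0 0 -0.165 0 0 0")

```text
time_s: 36.57
eef_pos: [0.5802, 0.1157, 0.2349]
eef_rot: [0.003, -0.0, 1.0, -0.0]
wrist_force: [-0.4, -0.5, -1.0]
opening: 0.636
grasp_force: 0.0
```

Request:
servo_tool(series="-0.5 -0.015 -0.037 0 0 0 0; -0.5 -0.03 -0.074 0 0 0 0; -0.5 -0.045 -0.11 0 0 0 0; -0.5 -0.06 -0.146 0 0 0 0; -0.5 -0.075 -0.182 0 0 0 0; -0.5 -0.09 -0.218 0 0 0 0; -0.5 -0.105 -0.254 0 0 0 0; -0.5 -0.12 -0.29 0 0 0 0; -0.5 -0.123 -0.299 0 0 0 0; -0.5 -0.123 -0.299 0 0 0 0; -0.5 -0.123 -0.299 0 0 0 0; -0.5 -0.123 -0.299 0 0 0 0")

```text
time_s: 37.57
eef_pos: [0.7008, -0.1815, 0.2305]
eef_rot: [-0.001, -0.001, 1.0, 0.001]
wrist_force: [0.4, 0.4, 0.7]
opening: 0.749
grasp_force: 0.0
```

```bash
python3 - <<'E'
from h import *
print(ctrl.get_obs()["eef_pos"].round(4))
c=cam("wrist"); W=cloud(c)
m=(abs(W[...,0]-.70)<.03)&(abs(W[...,1]+.18)<.025)&(W[...,2]>.15)&(W[...,2]<.205)&(c["img"].min(2)>90)
P=W[m]; print("knob",len(P),P.min(0),P.max(0),np.median(P,0))
c=cam("top"); W=cloud(c); h=cv2.cvtColor(c["img"],cv2.COLOR_RGB2HSV)
k=np.zeros(W.shape[:2],bool); k[190:288,270:362]=1
m=k&(W[...,2]>.09)&(W[...,2]<.114)&(h[...,1]>100); n,l,s,ce=cv2.connectedComponentsWithStats(m.astype(np.uint8))
for i in range(1,n):
  if s[i,4]>60: print(ce[i].round(),s[i,4],W[l==i].mean(0).round(4),np.median(c["img"][l==i],0))
E
```

```text
[ 0.7008 -0.1815  0.2305]
knob 2092 [ 0.6721232  -0.19554958  0.1728503 ] [ 0.70749073 -0.16862153  0.19090521] [ 0.69216651 -0.18239705  0.18514397]
[327. 218.] 295 [0.637 0.039 0.108] [ 54. 144.  76.]
[291. 246.] 311 [0.5761 0.1162 0.108 ] [229. 204.  72.]
[322. 253.] 299 [0.561  0.05   0.1082] [ 57. 147.  79.]
```

```bash
python3 - <<'E'
from h import *
from look import *
c=cam("top"); W=cloud(c); caps(c,W,green(c,W),.07,.13)
m=green(c,W)&(W[...,2]>.04)&(W[...,2]<.13); ys,xs=np.nonzero(m[240:275,300:345]); print(xs.min()+300,xs.max()+300,ys.min()+240,ys.max()+240)
P=W[240:275,300:345][m[240:275,300:345]]; t=P[P[:,2]>.1]; A=np.c_[t[:,:2]-t[:,:2].mean(0),np.ones(len(t))]; print("plane",np.linalg.lstsq(A,t[:,2],rcond=None)[0].round(3))
c=cam("side"); W=cloud(c); caps(c,W,green(c,W),.09,.12)
E
```

```text
cap [326. 219.] 301 ctr 638.4 38.9 r 21.2 mean [0.6368 0.0394 0.1075]
cap [322. 253.] 305 ctr 562.0 49.9 r 21.3 mean [0.5608 0.0499 0.1082]
cap [324. 300.] 117 ctr 462.3 46.6 r 13.2 mean [0.4621 0.0465 0.0858]
312 331 243 263
plane [0.019 0.011 0.109]
cap [298. 244.] 180 ctr 637.2 40.8 r 22.8 mean [0.6343 0.0441 0.1052]
cap [317. 257.] 172 ctr 560.3 51.7 r 21.9 mean [0.5586 0.055  0.1068]
```

The buffer and both samples are upright in the rack with tops at about 0.108. The front sample has shifted a few mm within its cell. Next I close the case lid.

Request:
servo_tool(series="-0.5 -0.001 0 0.03 0 0 0; -0.5 -0.001 0 0.06 0 0 0; -0.5 -0.001 0 0.085 0 0 0; -0.5 -0.001 0 0.093 0 0 0; -0.5 -0.001 0 0.093 0 0 0; -0.5 -0.001 0 0.093 0 0 0; 1 -0.001 0 0.093 0 0 0; 1 -0.001 0 0.093 0 0 0; 1 -0.001 0 0.093 0 0 0; 1 -0.001 0 0.093 0 0 0; 1 -0.001 0 0.093 0 0 0; 1 -0.001 0 0.093 0 0 0")

```text
time_s: 38.77
eef_pos: [0.7043, -0.1827, 0.1413]
eef_rot: [0.002, -0.0, 1.0, -0.0]
wrist_force: [2.5, 5.2, 5.8]
opening: 0.303
grasp_force: 58.7
```

Request:
servo_tool(series="1 0.01 0 -0.006 0 0 0; 1 0.022 0 -0.011 0 0 0; 1 0.033 0 -0.014 0 0 0; 1 0.045 0 -0.016 0 0 0; 1 0.057 0 -0.016 0 0 0; 1 0.069 0 -0.015 0 0 0; 1 0.081 0 -0.012 0 0 0; 1 0.092 0 -0.008 0 0 0")

```text
time_s: 39.43
eef_pos: [0.6121, -0.1827, 0.1499]
eef_rot: [0.003, -0.0, 1.0, -0.0]
wrist_force: [2.1, 5.9, 7.0]
opening: 0.299
grasp_force: 63.3
```

Request:
servo_tool(series="1 0.011 0 0.006 0 0 0; 1 0.021 0 0.013 0 0 0; 1 0.03 0 0.02 0 0 0; 1 0.038 0 0.029 0 0 0; 1 0.045 0 0.039 0 0 0; 1 0.051 0 0.048 0 0 0; 1 0.052 0 0.052 0 0 0; 1 0.052 0 0.053 0 0 0; 1 0.052 0 0.053 0 0 0")

```text
time_s: 40.18
eef_pos: [0.5597, -0.1827, 0.0983]
eef_rot: [0.001, -0.0, 1.0, 0.0]
wrist_force: [-8.9, 10.8, 26.8]
opening: 0.301
grasp_force: 66.1
```

```bash
cat > lid.py <<'E'
from h import *
print(ctrl.get_obs()["eef_pos"].round(4),ctrl.get_obs()["wrist_force"].round(1))
for n in ("wrist","top","side"):
    c=cam(n); W=cloud(c); h=cv2.cvtColor(c["img"],cv2.COLOR_RGB2HSV)
    m=(h[...,0]>100)&(h[...,0]<125)&(h[...,1]>130)&(abs(W[...,0]-.585)<.052)&(abs(W[...,1]+.1826)<.052)&(W[...,2]>.07)&(W[...,2]<.25)
    t=W[m]
    if len(t)>50: 
        A=np.c_[t[:,:2]-[.585,-.1826],np.ones(len(t))]; print(n,len(t),"plane",np.linalg.lstsq(A,t[:,2],rcond=None)[0].round(4))
E
python3 lid.py
```

```text
[ 0.5597 -0.1827  0.0983] [-8.9 10.8 26.8]
wrist 20867 plane [-0.0116  0.0005  0.0986]
top 550 plane [-0.0282  0.0418  0.0979]
side 237 plane [-0.0035  0.0002  0.0991]
```

Request:
servo_tool(series="-0.5 0 0 -0.003 0 0 0; -0.5 0 0 -0.003 0 0 0; -0.5 0 0 -0.003 0 0 0; -0.5 0 0 -0.003 0 0 0; -0.5 0 0 -0.03 0 0 0; -0.5 0 0 -0.07 0 0 0; -0.5 0 0 -0.1 0 0 0; -0.5 0 0 -0.1 0 0 0; -0.5 0 0 -0.1 0 0 0")

```text
time_s: 41.08
eef_pos: [0.5597, -0.1843, 0.1959]
eef_rot: [0.002, -0.0, 1.0, -0.001]
wrist_force: [-0.1, 0.7, -0.5]
opening: 0.752
grasp_force: 0.0
```

```bash
python3 lid.py; python3 - <<'E'
from h import *
for n in ("wrist","top"):
    c=cam(n); W=cloud(c)
    m=(abs(W[...,0]-.556)<.03)&(abs(W[...,1]+.183)<.03)&(W[...,2]>.13)&(W[...,2]<.16)&(c["img"].min(2)>90); P=W[m]
    if len(P): t=P[P[:,2]>np.percentile(P[:,2],80)-.003]; print(n,"knobtop",np.percentile(P[:,2],[50,95]).round(4),t.mean(0).round(4))
E
```

```text
[ 0.5597 -0.1843  0.1959] [-0.1  0.7 -0.5]
wrist 17255 plane [-0.0065  0.007   0.0982]
top 878 plane [-0.0018 -0.0021  0.0982]
side 267 plane [ 0.0021 -0.0006  0.0985]
wrist knobtop [0.1408 0.1419] [ 0.5545 -0.1821  0.1408]
```

Request:
servo_tool(series="-0.5 -0.004 0.04 0 0 0 0; -0.5 -0.008 0.08 0 0 0 0; -0.5 -0.012 0.12 0 0 0 0; -0.5 -0.016 0.16 0 0 0 0; -0.5 -0.02 0.2 0 0 0 0; -0.5 -0.025 0.24 0 0 0 0; -0.5 -0.03 0.28 0 0 0 0; -0.5 -0.035 0.32 0 0 0 0; -0.5 -0.04 0.36 0 0 0 0; -0.5 -0.045 0.4 0 0 0 0; -0.5 -0.05 0.44 0 0 0 0; -0.5 -0.055 0.48 0 0 0 0")

```text
time_s: 42.33
eef_pos: [0.6126, 0.2986, 0.1923]
eef_rot: [-0.001, -0.0, 1.0, -0.0]
wrist_force: [0.9, -0.7, -0.0]
opening: 0.749
grasp_force: 0.0
```

Request:
servo_tool(series="-1 -0.004 0.03 0 0 0 0; -1 -0.007 0.058 0 0 0 0; -1 -0.007 0.058 0 0 0 0; -1 -0.007 0.058 0 0 0 0; -1 -0.007 0.058 0 0 0 0")

```text
time_s: 42.75
eef_pos: [0.6198, 0.354, 0.1924]
eef_rot: [-0.001, -0.0, 1.0, -0.001]
wrist_force: [0.6, -0.1, 0.2]
opening: 1.002
grasp_force: 0.0
```

```bash
python3 - <<'E'
from h import *
print(ctrl.get_obs()["eef_pos"].round(4))
c=cam("wrist"); W=cloud(c)
m=(abs(W[...,2]-.160)<.005)&(abs(W[...,0]-.625)<.05)&(abs(W[...,1]-.355)<.05); P=W[m]
print(len(P),cv2.minEnclosingCircle((P[:,:2]*1000).astype(np.float32)),P.mean(0))
c=cam("top"); W=cloud(c)
m=(abs(W[...,2]-.136)<.008)&(abs(W[...,0]-.71)<.03)&(abs(W[...,1]-.17)<.025); P=W[m]; print("pin",len(P),P.mean(0),cv2.minEnclosingCircle((P[:,:2]*1000).astype(np.float32)))
E
```

```text
[0.6198 0.354  0.1924]
1911 ((623.5418701171875, 353.2537841796875), 14.046710014343262) [0.6225504  0.35306257 0.15977265]
pin 259 [0.70662231 0.17423536 0.13259255] ((704.955078125, 176.85504150390625), 27.21868324279785)
```

```bash
python3 - <<'E'
import numpy as np
from scipy.optimize import least_squares
pts=np.array([[.5335,.073],[.515,.223],[.6235,.353]])
f=least_squares(lambda p:np.hypot(*(pts-p).T)-.205,[.71,.17]); pin=f.x; print(pin,f.fun)
k=pts[2]; r=k-pin; R_=np.hypot(*r); a0=np.arctan2(r[1],r[0]); aA=np.arctan2(*(pts[0]-pin)[::-1])%(2*np.pi)
print(R_,np.degrees(a0),np.degrees(aA))
for d in list(range(0,110,5)):
    a=a0+np.radians(d); p=pin+R_*np.array([np.cos(a),np.sin(a)])-k; print(d,(p*[-1,1]).round(3))
E
python3 - <<'E'
import sys; sys.path.insert(0,'.')
import os; os.chdir('.')
from h import *
# initial cover angle: back/right edges of plate at z~.128 in first top view
c={k:v for k,v in np.load("top0.npz").items()}; W=cloud(c); 
m=(abs(W[...,2]-.1285)<.003); m[:,:235]=0; m[:,375:]=0; m[:170]=0; m[300:]=0
h=cv2.cvtColor(c["img"],cv2.COLOR_RGB2HSV); m&=(h[...,2]<150); m=cv2.morphologyEx(m.astype(np.uint8),cv2.MORPH_OPEN,np.ones((5,5)))>0
P=W[m][:,:2].astype(np.float32)*1000; print(len(P),cv2.minAreaRect(P))
E
```

```text
[0.7137016 0.1695044] [-0.00058445  0.00077684 -0.00053249]
0.20446751270754351 116.17751628330208 208.17064152300009
0 [-0.  0.]
5 [ 0.016 -0.009]
10 [ 0.03  -0.018]
15 [ 0.044 -0.03 ]
20 [ 0.057 -0.042]
25 [ 0.069 -0.055]
30 [ 0.08 -0.07]
35 [ 0.089 -0.085]
40 [ 0.097 -0.101]
45 [ 0.103 -0.118]
50 [ 0.108 -0.135]
55 [ 0.112 -0.152]
60 [ 0.114 -0.17 ]
65 [ 0.114 -0.188]
70 [ 0.113 -0.205]
75 [ 0.11  -0.223]
80 [ 0.106 -0.24 ]
85 [ 0.1   -0.257]
90 [ 0.093 -0.274]
95 [ 0.085 -0.289]
100 [ 0.075 -0.304]
105 [ 0.064 -0.318]
1226 ((605.85888671875, 98.80326843261719), (205.25926208496094, 187.99453735351562), 76.99098205566406)
```

Request:
servo_tool(series="-1 -0.004 -0.001 0.03 0 0 0; -1 -0.004 -0.001 0.06 0 0 0; -1 -0.004 -0.001 0.078 0 0 0; -1 -0.004 -0.001 0.078 0 0 0; -1 -0.004 -0.001 0.078 0 0 0; 1 -0.004 -0.001 0.078 0 0 0; 1 -0.004 -0.001 0.078 0 0 0; 1 -0.004 -0.001 0.078 0 0 0; 1 -0.004 -0.001 0.078 0 0 0; 1 -0.004 -0.001 0.078 0 0 0; 1 -0.004 -0.001 0.078 0 0 0; 1 -0.004 -0.001 0.078 0 0 0")

```text
time_s: 43.85
eef_pos: [0.6258, 0.3531, 0.1176]
eef_rot: [0.002, -0.0, 1.0, -0.0]
wrist_force: [1.8, -5.0, 6.3]
opening: 0.309
grasp_force: 59.7
```

Request:
servo_tool(series="1 0.008 -0.004 -0.001 0 0 0; 1 0.016 -0.009 -0.001 0 0 0; 1 0.03 -0.018 -0.001 0 0 0; 1 0.044 -0.03 -0.001 0 0 0; 1 0.057 -0.042 -0.001 0 0 0; 1 0.069 -0.055 -0.001 0 0 0; 1 0.08 -0.07 -0.001 0 0 0; 1 0.089 -0.085 -0.001 0 0 0; 1 0.097 -0.101 -0.001 0 0 0; 1 0.103 -0.118 -0.001 0 0 0; 1 0.108 -0.135 -0.001 0 0 0")

```text
time_s: 44.77
eef_pos: [0.5114, 0.2213, 0.1171]
eef_rot: [-0.004, -0.002, 1.0, 0.002]
wrist_force: [-15.8, 5.3, 9.8]
opening: 0.313
grasp_force: 62.0
```

Request:
servo_tool(series="1 0.002 -0.009 0 0 0 0; 1 0.004 -0.017 0 0 0 0; 1 0.006 -0.035 0 0 0 0; 1 0.006 -0.053 0 0 0 0; 1 0.005 -0.07 0 0 0 0; 1 0.002 -0.088 0 0 0 0; 1 -0.002 -0.105 0 0 0 0; 1 -0.008 -0.122 0 0 0 0; 1 -0.015 -0.139 0 0 0 0; 1 -0.019 -0.147 0 0 0 0; 1 -0.023 -0.154 0 0 0 0; 1 -0.023 -0.154 0 0 0 0")

```text
time_s: 45.77
eef_pos: [0.5394, 0.0634, 0.1168]
eef_rot: [-0.001, 0.001, 1.0, -0.001]
wrist_force: [-3.7, -5.5, 2.2]
opening: 0.313
grasp_force: 61.9
```

Request:
servo_tool(series="1 -0.002 -0.003 0 0 0 0; 1 -0.004 -0.006 0 0 0 0; 1 -0.006 -0.009 0 0 0 0; 1 -0.007 -0.012 0 0 0 0; 1 -0.007 -0.012 0 0 0 0")

```text
time_s: 46.18
eef_pos: [0.5455, 0.0547, 0.1167]
eef_rot: [-0.001, 0.0, 1.0, 0.002]
wrist_force: [-5.6, 7.6, 4.2]
opening: 0.308
grasp_force: 62.2
```

Request:
servo_tool(series="1 -0.001 -0.002 0 0 0 0; 1 -0.002 -0.003 0 0 0 0; 1 -0.002 -0.003 0 0 0 0")

```text
time_s: 46.43
eef_pos: [0.5454, 0.0546, 0.1167]
eef_rot: [-0.003, -0.0, 1.0, 0.004]
wrist_force: [-12.7, 18.2, 11.9]
opening: 0.308
grasp_force: 63.0
```

Request:
servo_tool(series="-1 -0.001 -0.001 0 0 0 0; -1 -0.001 -0.001 0 0 0 0; -1 -0.001 -0.001 0 0 0 0; -1 -0.001 -0.001 0 0 0 0; -1 0 0 0 0 0 0; -1 0 0 -0.03 0 0 0; -1 0 0 -0.07 0 0 0; -1 0 0 -0.08 0 0 0; 1 0.04 -0.004 -0.08 0 0 0; 1 0.084 -0.008 -0.08 0 0 0; 1 0.084 -0.008 -0.08 0 0 0; 1 0.084 -0.008 -0.08 0 0 0")

```text
time_s: 47.43
eef_pos: [0.4624, 0.0417, 0.1965]
eef_rot: [-0.0, 0.0, 1.0, 0.0]
wrist_force: [0.8, -0.9, -0.4]
opening: 0.451
grasp_force: 0.0
```

```bash
python3 - <<'E'
from h import *
from look import *
o=ctrl.get_obs(); print(o["eef_pos"].round(4),o["opening"])
for n in ("wrist","top"):
    c=cam(n); W=cloud(c); m=green(c,W)&(W[...,2]>.078)&(W[...,2]<.1)&(abs(W[...,0]-.462)<.025)&(abs(W[...,1]-.047)<.025)
    P=W[m]; 
    if len(P): print(n,len(P),cv2.minEnclosingCircle((P[:,:2]*1000).astype(np.float32)),np.percentile(P[:,2],[10,50,90]).round(4))
    if n=="top":
        kn=(abs(W[...,2]-.160)<.005)&(abs(W[...,0]-.545)<.04)&(abs(W[...,1]-.055)<.04); P=W[kn]; print("knob",len(P),P.mean(0) if len(P) else 0)
        h=cv2.cvtColor(c["img"],cv2.COLOR_RGB2HSV)
        m=(abs(W[...,2]-.1285)<.003); m[:,:235]=0; m[:,375:]=0; m[:170]=0; m[300:]=0; m&=(h[...,2]<150); m=cv2.morphologyEx(m.astype(np.uint8),cv2.MORPH_OPEN,np.ones((5,5)))>0
        print(cv2.minAreaRect(W[m][:,:2].astype(np.float32)*1000)); save(c,"final.png",(170,130,470,355),2)
E
```

```text
[0.4624 0.0417 0.1965] 0.45115497086056017
wrist 912 ((463.2189636230469, 45.423526763916016), 12.74904727935791) [0.0847 0.0863 0.0874]
knob 31 [0.55164837 0.0541043  0.15989631]
((633.8809814453125, 84.16656494140625), (202.4141082763672, 151.81295776367188), 83.57980346679688)
```

Request:
servo_tool(series="1 -0.001 0.004 0 0 0 0; 1 -0.001 0.004 0.03 0 0 0; 1 -0.001 0.004 0.06 0 0 0; 1 -0.001 0.004 0.09 0 0 0; 1 -0.001 0.004 0.11 0 0 0; 1 -0.001 0.004 0.12 0 0 0; 1 -0.001 0.004 0.12 0 0 0; 1 -0.001 0.004 0.12 0 0 0")

```text
time_s: 48.2
eef_pos: [0.4664, 0.0457, 0.0772]
eef_rot: [-0.0, -0.0, 1.0, 0.0]
wrist_force: [0.8, 0.5, -0.3]
opening: 0.001
grasp_force: 0.0
```

Request:
servo_tool(series="1 0.003 0 0.004 0 0 0; 1 0.003 0 0.008 0 0 0; 1 0.003 0 0.01 0 0 0; 1 0.003 0 0.012 0 0 0; 1 0.003 0 0.014 0 0 0; 1 0.003 0 0.014 0 0 0")

```text
time_s: 48.7
eef_pos: [0.4643, 0.0454, 0.0671]
eef_rot: [0.001, -0.0, 1.0, -0.0]
wrist_force: [-12.9, 1.2, 35.1]
opening: -0.003
grasp_force: 17.8
```

Request:
servo_tool(series="1 0.003 0 -0.003 0 0 0; 1 0.003 0 -0.004 0 0 0; 1 0.003 0 -0.004 0 0 0")

```text
time_s: 48.95
eef_pos: [0.4617, 0.0453, 0.0687]
eef_rot: [0.003, -0.0, 1.0, -0.0]
wrist_force: [2.3, 0.3, 3.5]
opening: 0.0
grasp_force: 2.1
```

Request:
servo_tool(series="1 0 0 -0.002 0 0 0; 1 0 0 -0.002 0 0 0; 1 0 0 -0.002 0 0 0")

```text
time_s: 49.2
eef_pos: [0.46, 0.0455, 0.0692]
eef_rot: [0.001, -0.0, 1.0, -0.0]
wrist_force: [3.2, 0.6, 3.6]
opening: 0.0
grasp_force: 1.9
```

Request:
servo_tool(series="1 0 0 -0.002 0 0 0; 1 0 0 -0.002 0 0 0; 1 0 0 -0.002 0 0 0")

```text
time_s: 49.45
eef_pos: [0.4592, 0.0456, 0.0707]
eef_rot: [-0.0, -0.0, 1.0, -0.0]
wrist_force: [2.3, -0.9, 2.8]
opening: 0.001
grasp_force: 1.5
```

Request:
servo_tool(series="1 0 0 -0.03 0 0 0; 1 0 0 -0.06 0 0 0; 1 0 0 -0.1 0 0 0; 1 0 0 -0.13 0 0 0; 1 0.03 -0.03 -0.13 0 0 0; 1 0.05 -0.06 -0.13 0 0 0; 1 0.05 -0.1 -0.13 0 0 0; 1 0.05 -0.14 -0.13 0 0 0; 1 0.05 -0.18 -0.13 0 0 0; 1 0.05 -0.22 -0.13 0 0 0; 1 0.05 -0.25 -0.13 0 0 0; 1 0.05 -0.25 -0.13 0 0 0")

```text
time_s: 50.45
eef_pos: [0.4083, -0.2086, 0.2]
eef_rot: [-0.001, 0.002, 1.0, -0.0]
wrist_force: [0.5, -0.4, -0.3]
opening: -0.0
grasp_force: 0.0
```

```bash
python3 - <<'E'
from h import *
from look import *
c=cam("top"); W=cloud(c); h=cv2.cvtColor(c["img"],cv2.COLOR_RGB2HSV)
kn=(abs(W[...,2]-.160)<.005)&(abs(W[...,0]-.545)<.05)&(abs(W[...,1]-.055)<.05); P=W[kn]; print("knob",len(P),P.mean(0))
m=(abs(W[...,2]-.1285)<.003); m[:,:235]=0; m[:,375:]=0; m[:170]=0; m[300:]=0; m&=(h[...,2]<150); m=cv2.morphologyEx(m.astype(np.uint8),cv2.MORPH_OPEN,np.ones((5,5)))>0
print("cover",cv2.minAreaRect(W[m][:,:2].astype(np.float32)*1000)); save(c,"final.png",(60,90,580,400),1.5)
m=green(c,W)&(abs(W[...,0]-.462)<.025)&(abs(W[...,1]-.047)<.025); print("key z",np.percentile(W[m][:,2],[50,90]))
E
```

```text
knob 140 [0.54234422 0.05540873 0.16013277]
cover ((607.733642578125, 85.6452865600586), (193.1095733642578, 199.51437377929688), 89.95337677001953)
key z [0.08639378 0.08903256]
```

View pics/final.png

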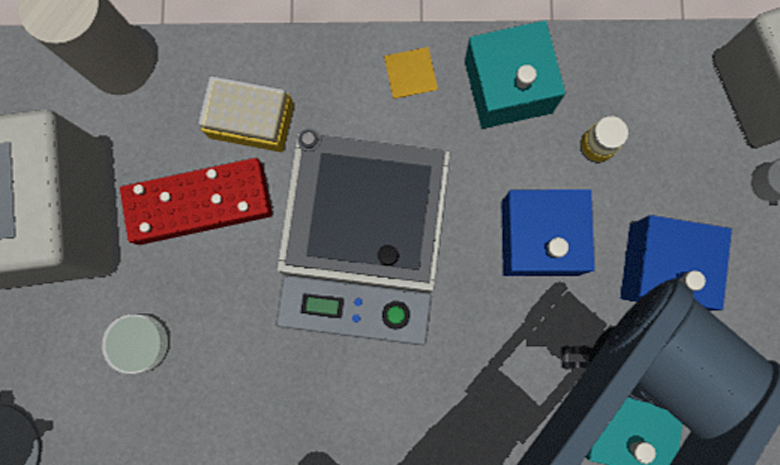

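The last view shows the cover square over the well with its knob at (388,255), and both blue lids shut. No jars are left on the bench. The key was bottomed and has sprung back. Handing in.

```bash
python3 -c "
from bench import ctrl
print(ctrl.hand_in())"
```

```text
the job is handed in; nothing more can be done
None
```

I handed the job in at about 50 s: both green sample jars and the yellow buffer jar stand upright in the rack, the cover is back over the well at its stop, the start key was pressed fully down, and both cases are shut. On the first try a sample jar caught the bath rim, so I set it back on the bench and regripped it.

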